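# Travel check of a mirror mount's spring-backed corners

## Task

Check that both spring-backed front corners of the tilting mirror mount travel to their set marks and come home. With the fingertips press down the knurled cap on the left front corner, alone, until its pointer on the scale is level with the dark set tab clamped there (anywhere within the tab's height, never below it), pause a moment and let the corner spring back all the way; then do the same at the right front corner with its own tab. Only press: nothing is gripped or picked up, the robot touches neither mirror, scales nor tabs, and the things lying round the mount stay where they are. Finish with both corners up and the hand clear.

Things in the scene. Friction and masses are not known exactly. Their poses are not given: they have to be found in the camera images.
- mount: Tilting mirror mount, bolted down. Steel base 180 x 325 x 14 mm; origin: centre of its underside, x away from the robot, y left, z up. Above it an aluminium tilt plate 155 x 165 x 10 mm (top 82 mm above the bench) rests on a ball pivot at (60, 0, 66) mm and on springs under its two front corners. A pressed corner springs back. A push on one cap moves that corner alone, between the caps both.
- left_cap (a point): Top centre of the knurled round steel cap (24 mm across, 16.5 mm high) on the plate's front left corner, at (-60, +65, 98.5) mm in the mount's frame at rest; moves with the plate. Press here: about 4 N starts it, about 2.5 N more per 10 mm; hard stop 26 mm down.
- left_corner (a joint): Tilt of the front left corner about the line from the ball pivot to the other front corner: 0 at rest (up), grows as it is pressed down, stop at 0.228 rad. Per 0.01 rad the cap sinks 1.14 mm and the pointer tip 1.86 mm.
- left_pointer (a point): Tip of the thin steel pointer that juts sideways from the plate's front left corner across the face of the left scale, at mid thickness; at (-65, +144.5, 77) mm in the mount's frame at rest. It sinks with its corner, and rises about a third as far as the right pointer sinks when the right corner is pressed.
- left_tab_line (a point): Middle line of the left set tab: a dark steel clamp 9 mm high with a thumb screw, on the outer edge of the left scale. It marks the travel wanted, 45 to 64 mm above the bench, set separately at each scale; it stays put.
- left_scale: Upright left scale: aluminium strip 18 mm wide, 5 mm thick, facing the robot, top 104 mm above the bench, lines every 2.5 mm, at (-60, +144.5) mm in the mount's frame. Origin: centre of its foot, 14 mm above the bench. Not to be touched.
- left_tab: The left set tab; origin on the scale's centre line at its mid height. Not to be touched.
- right_cap (a point): Top centre of the knurled round steel cap (24 mm across, 16.5 mm high) on the plate's front right corner, at (-60, -65, 98.5) mm in the mount's frame at rest; moves with the plate. Press here: about 4 N starts it, about 2.5 N more per 10 mm; hard stop 26 mm down.
- right_corner (a joint): Tilt of the front right corner about the line from the ball pivot to the other front corner: 0 at rest (up), grows as it is pressed down, stop at 0.228 rad. Per 0.01 rad the cap sinks 1.14 mm and the pointer tip 1.86 mm.
- right_pointer (a point): Tip of the thin steel pointer that juts sideways from the plate's front right corner across the face of the right scale, at mid thickness; at (-65, -144.5, 77) mm in the mount's frame at rest. It sinks with its corner, and rises about a third as far as the left pointer sinks when the left corner is pressed.
- right_tab_line (a point): Middle line of the right set tab: a dark steel clamp 9 mm high with a thumb screw, on the outer edge of the right scale. It marks the travel wanted, 45 to 64 mm above the bench, set separately at each scale; it stays put.
- right_scale: Upright right scale: aluminium strip 18 mm wide, 5 mm thick, facing the robot, top 104 mm above the bench, lines every 2.5 mm, at (-60, -144.5) mm in the mount's frame. Origin: centre of its foot, 14 mm above the bench. Not to be touched.
- right_tab: The right set tab; origin on the scale's centre line at its mid height. Not to be touched.
- mirror: The round mirror, 84 mm across, face 90 mm above the bench at rest, fixed in a black cell (100 mm across, 6 mm high) on the tilt plate, centred at (-4, 0) mm in the mount's frame. Origin: centre of its underside. Not to be touched.
- hex_key: Black bent hex key, 28 x 94 x 4 mm, lying on the bench in front of the mount; loose, a bystander to be left where it is. Origin at the centre of its underside.
- tweezers: Steel tweezers, 124 mm long, lying in front of the mount; loose, a bystander to be left where it is. Origin at the centre of its underside.
- loupe: Small black loupe, 41 mm across, 31 mm high, standing left of the mount; loose, a bystander to be left where it is. Origin at the centre of its underside.
- ring_gauge: Steel ring gauge, 58 mm across, 18 mm high, lying right of the mount; loose, a bystander to be left where it is. Origin at the centre of its underside.
- gauge_block: Ground steel block, 25 x 26 x 22 mm, standing on the mount's base plate at its right rear; loose, a bystander to be left where it is. Origin at the centre of its underside.
- eraser: Eraser, 21 x 46 x 12 mm, lying left of the mount; loose, a bystander to be left where it is. Origin at the centre of its underside.

How it is judged:
By the outcome, as a careful person would: the job done as asked, in the order asked, and still so for the second after the job is handed in, with the robot touching nothing.
It also fails if it takes over 51 s, if anything falls off the work surface, if the arm or the gripper's body presses on something with over 40 N, if the wrist force passes 120 N, or if a joint passes its speed limit or range.

## Robot

A 6-joint arm with a two-finger parallel gripper is mounted at the origin on a cart in front of the work surface, level with it; the furniture and walls round the work are solid. World frame = base frame: x ahead of the robot, y to its left, z up, the work surface at z = 0. Lengths are in m, angles in rad, forces in N, time in s.
With the tool pointing down it reaches from about 0.4 to 0.825 m from the base axis. Payload 7 kg.
Tool frame: the origin (TCP) lies between the finger pads; the fingertips stand 22 mm ahead of it and the grasp point (between the pads) lies 3 mm ahead of it; z points along the fingers, y is the direction in which the jaws open and shut (so a half turn about z gives the same grasp; the last joint's range is limited). The gripper opens to 88 mm and grips with 3 to 60 N. Pads are 19 mm wide; open, the fingers measure 130 mm over their backs; the gripper's body (78 mm by 193 mm) begins 47 mm behind the grasp point.
Start: joints at [-0.814, 0.359, 0.012, 0, -1.224, -0.288], TCP at [0.305, -0.602, 0.249] pointing down, gripper open.
Joint ranges: [-3.07, 3.07], [-1.43, 2.12], [-1.02, 1.25], [-3.03, 1.67], [-3.05, -0], [-3.03, 3.03]. Speed limits (rad/s): [2.39, 2.39, 3.01, 3.14, 3.14, 3.14].

## Interface

Orientations are given as [roll, pitch, yaw] about the fixed x, y, z axes, in that order (R = Rz(yaw) Ry(pitch) Rx(roll)).
In Python, from station import * gives the robot as it stands. The module is installed in compiled form; this text tells all that it offers.
- The arm moves only by the tool move_arm, never from a script. Its argument "rows" is a list of rows, each an object with "delta_rot": the turn, a rotation vector about the world's x, y, z in degrees, a list of three; "delta_pos": the shift along the world's x, y, z in cm, a list of three; "hand": the finger opening in cm, from 0 to 8.76. A call has exactly 10 rows; each row shifts and turns the commanded pose from where the row before left it; what a row does not reach is not made up. A row lasts 1/10 s, in which the tool goes at most 50 mm and 8.59 degrees, less where a joint would pass 70% of its speed; a pose out of reach is approached as far as the arm can. A call is refused whole if a number of a shift passes 5 or a number of a turn 8.59, either way. A call with a gripper value outside its range is refused whole. The fingers move at their own pace and stop on an object; "force" is the grip in N (left out, the last holds). Time passes only in rows, so rows that do not move let the fingers close, or fill a call up. It gives the time, the measured TCP pose, the force and the opening at its end, in the units of the state.
- get_state(): the state, without advancing time (a new reading comes with each control period).
- grab_frame(name): name is "scene" or "top" or "wrist"; returns the picture (400x640x3 uint8, blue, green, red); there is no depth.
- camera_info(name): a dict with "camera_matrix" (3x3 intrinsics, pixels), "world_from_camera" (4x4, takes a point from camera to world coordinates); the wrist camera has in their place "T_tool_cam" (4x4, takes a point from camera to tool coordinates, whose origin is the TCP and whose axes are the flange's). Camera axes: x right, y down, z forward; pixel columns grow to the right and rows downward; lengths in m; the calibration is good to about 2 mm. A picture is of the moment at which its call begins: read the wrist's pose just before it. camera_info takes no time and is no camera call.
- job_done(): hands the job in, once; it reports no verdict.
The state is a dict: "t": time; "q": joint angles; "qd": joint speeds; "joint_efforts": joint torques, N m; "eef_pos": TCP position; "ee_rot": TCP orientation; "force": force on the tool from outside, world axes, zero at the start; "moment": the same for the moment, N m; "width": finger opening in m.
Only numpy, scipy, OpenCV 4.12 (cv2) and the standard library are available. Lean on these libraries where they do the work, as an engineer would, in place of code of your own. Each camera call takes 0.05 s, during which the arm holds its last target.

## Working session

There is one attempt and no reset: what is moved stays moved. The work goes in short steps, Python scripts to look and compute and a tool call to move; the robot and the scene stay as the last step left them, time stands still between calls to the robot, and variables do not carry over. Pictures are saved under pics/ and viewed, and the job is handed in when it is done.

Besides the shell and the picture viewer there is one more tool, called after "Request:" as name([rows], argument=value, ...), one row to a line, values as JSON. move_arm: Moves the arm, as the interface text tells. Its arguments: {"type":"object","properties":{"rows":{"type":"array"},"force":{"type":"number"}},"required":["rows"]}

```bash
mkdir -p pics
python3 - <<'E'
from station import *
import cv2
print(get_state())
for n in ["scene","top"]:
    i=camera_info(n);print(n,i)
    cv2.imwrite(f"pics/{n}0.png",grab_frame(n))
print(camera_info("wrist"))
E
```

```text
{'t': 0.0, 'q': array([-8.13891818e-01,  3.59400990e-01,  1.10188925e-02, -3.77966750e-04,
       -1.22412705e+00, -2.88103196e-01]), 'qd': array([0.00078698, 0.00117742, 0.00187871, 0.00137519, 0.00158941,
       0.00066928]), 'joint_efforts': array([-2.31527352e-03, -5.82722068e+01,  2.93053865e+01,  6.99752927e+00,
        6.80784593e-03, -1.58754528e-04]), 'eef_pos': array([ 0.30473667, -0.60175   ,  0.24759115]), 'ee_rot': array([ 3.13984947e+00, -1.46057048e-04, -2.67291994e+00]), 'force': array([0.05109439, 0.50922501, 0.11559877]), 'moment': array([ 0.03791058,  0.02725194, -0.01089505]), 'width': 0.08695010236384619}
scene {'camera_matrix': array([[371.04858456,   0.        , 311.83183718],
       [  0.        , 371.04858456, 195.0186099 ],
       [  0.        ,   0.        ,   1.        ]]), 'world_from_camera': array([[-0.83520141, -0.31973373,  0.44744715,  0.11328874],
       [-0.54942112,  0.44964088, -0.70424393,  0.66526758],
       [ 0.02398   , -0.83402244, -0.55120916,  0.570677  ],
       [ 0.        ,  0.        ,  0.        ,  1.        ]])}
top {'camera_matrix'
[... 252 characters left out ...]
994292,  0.00707633,  0.00800557,  0.04428397],
       [-0.00904176, -0.16120042, -0.98688027,  1.04883968],
       [ 0.        ,  0.        ,  0.        ,  1.        ]])}
{'camera_matrix': array([[317.13308584,   0.        , 319.34081384],
       [  0.        , 317.13308584, 199.7942365 ],
       [  0.        ,   0.        ,   1.        ]]), 'T_tool_cam': array([[-1.32850992e-03, -9.64361172e-01, -2.64586024e-01,
         7.10017838e-02],
       [ 9.99999110e-01, -1.31306622e-03, -2.35230322e-04,
        -7.68702230e-04],
       [-1.20571982e-04, -2.64586102e-01,  9.64362059e-01,
        -1.36026313e-01],
       [ 0.00000000e+00,  0.00000000e+00,  0.00000000e+00,
         1.00000000e+00]])}
```

View pics/scene0.png

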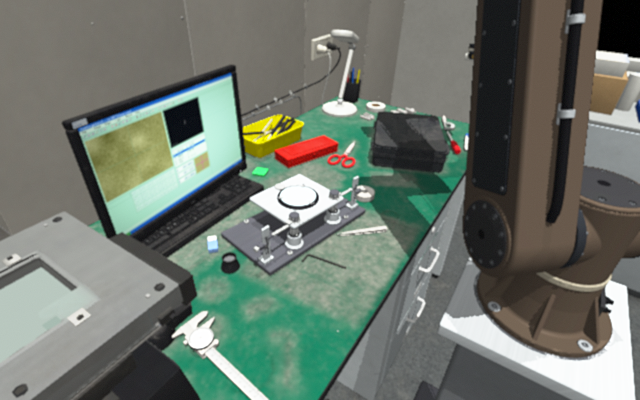

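View pics/top0.png

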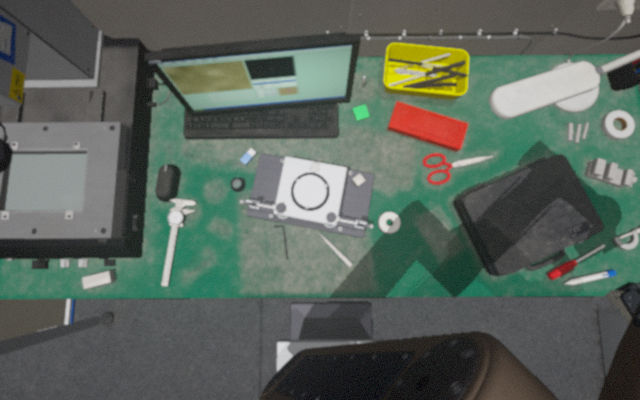

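The mount is at about (310,193) in the top view, slightly rotated, and around (300,215) in the scene view. I'll enlarge both.

Run:
```python
import cv2
a=cv2.imread("pics/top0.png")[140:250,230:390];cv2.imwrite("pics/t1.png",cv2.resize(a,None,fx=5,fy=5,interpolation=cv2.INTER_CUBIC))
a=cv2.imread("pics/scene0.png")[165:275,215:375];cv2.imwrite("pics/s1.png",cv2.resize(a,None,fx=5,fy=5,interpolation=cv2.INTER_CUBIC))
```

```text
(no output)
```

View pics/t1.png

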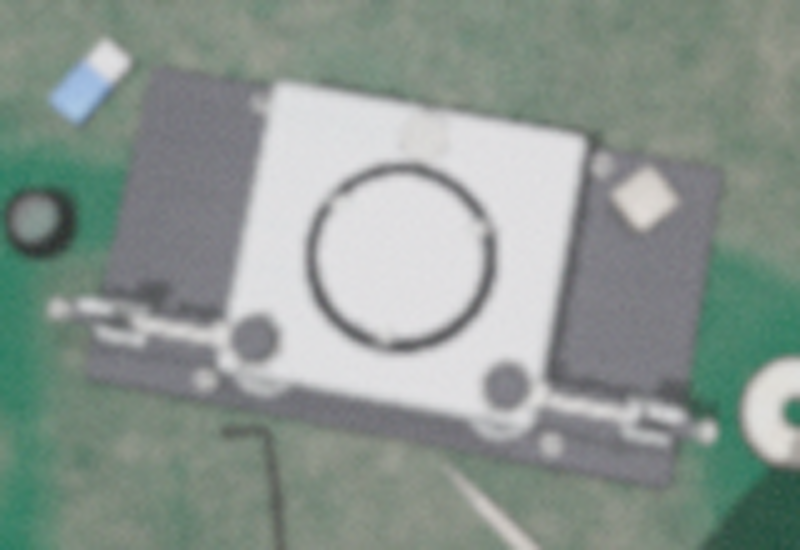

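View pics/s1.png

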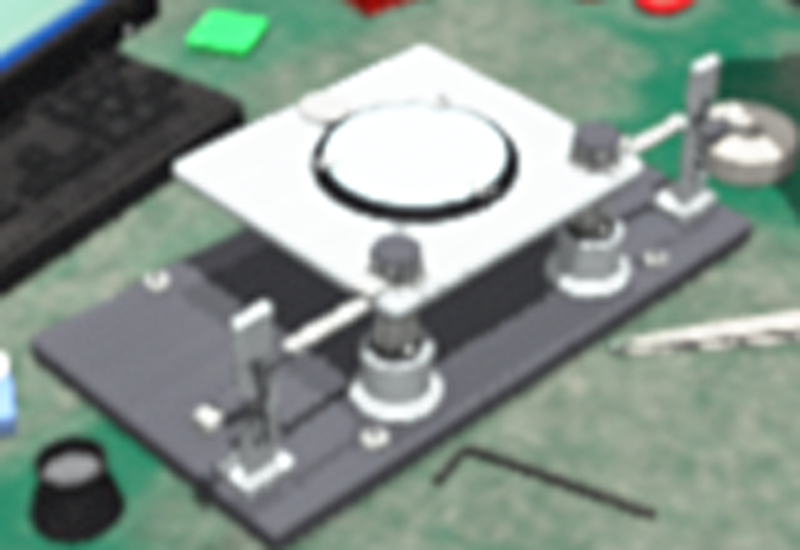

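```bash
cat > h.py <<'E'
import numpy as np, cv2
from station import *
from scipy.optimize import least_squares
def proj(P,n,K=None,T=None):
    i=camera_info(n); K=i["camera_matrix"]; T=i["world_from_camera"] if T is None else T
    W=np.linalg.inv(T); c=np.atleast_2d(P)@W[:3,:3].T+W[:3,3]
    p=c@K.T; return p[:,:2]/p[:,2:]
def m2w(p,M):
    x,y,a=M; c,s=np.cos(a),np.sin(a); p=np.atleast_2d(p)/1000.
    return np.c_[x+c*p[:,0]-s*p[:,1],y+s*p[:,0]+c*p[:,1],p[:,2]]
E
python3 - <<'E'
from h import *
top={(90,162.5,14):(155,68),(90,-162.5,14):(722,170),(-90,-162.5,14):(672,487),(-90,162.5,14):(88,378),(-60,65,98.5):(253,338),(-60,-65,98.5):(506,386),(-4,0,88):(401,257)}
sc={(90,162.5,14):(35,345),(-90,-162.5,14):(750,228),(-60,65,98.5):(397,246),(-60,-65,98.5):(599,134),(-4,0,89):(417,158),(-60,144.5,104):(253,308),(-60,-144.5,104):(706,62)}
def res(M,sel="ts"):
    r=[]
    if "t" in sel: r.append(proj(m2w(list(top),M),"top")-np.array(list(top.values()))/5-[230,140])
    if "s" in sel: r.append(proj(m2w(list(sc),M),"scene")-np.array(list(sc.values()))/5-[215,165])
    return np.vstack(r)
for s in ["t","s","ts"]:
    f=least_squares(lambda M:res(M,s).ravel(),[.5,0,-.1]);print(s,f.x,abs(f.fun).max())
print(np.round(res(f.x),1).tolist())
M=f.x
print(m2w([(-60,65,98.5),(-60,-65,98.5),(-65,144.5,77),(-65,-144.5,77)],M))
E
```

```text
t [ 0.53667814  0.06612181 -0.19082071] 1.0752615681057875
s [ 0.53211682  0.07026645 -0.19196986] 1.8719922047154114
ts [ 0.53494383  0.06723158 -0.19111761] 2.245384577371226
[[-1.2, -0.1], [0.4, 0.2], [-0.3, 1.2], [-1.5, 0.9], [-0.4, 0.8], [0.1, 0.7], [-0.2, 0.7], [-1.8, -2.1], [1.1, -2.2], [0.0, -1.1], [-0.3, -1.3], [-0.3, -1.7], [0.1, 0.5], [-0.4, -0.7]]
[[ 0.48838343  0.14244547  0.0985    ]
 [ 0.46368912  0.01481244  0.0985    ]
 [ 0.49857599  0.22144776  0.077     ]
 [ 0.44367863 -0.06229029  0.077     ]]
```

Request:
move_arm([
  {"delta_pos": [0.9, 4.3, 0], "delta_rot": [0, 0, -2.5], "hand": 0},
  {"delta_pos": [0.9, 4.3, 0], "delta_rot": [0, 0, -2.5], "hand": 0},
  {"delta_pos": [0.9, 4.3, 0], "delta_rot": [0, 0, -2.5], "hand": 0},
  {"delta_pos": [0.9, 4.3, 0], "delta_rot": [0, 0, -2.5], "hand": 0},
  {"delta_pos": [0.9, 4.3, 0], "delta_rot": [0, 0, -2.5], "hand": 0},
  {"delta_pos": [0.9, 4.3, 0], "delta_rot": [0, 0, -2.5], "hand": 0},
  {"delta_pos": [0.9, 4.3, 0], "delta_rot": [0, 0, -2.5], "hand": 0},
  {"delta_pos": [0.9, 4.3, 0], "delta_rot": [0, 0, -2.5], "hand": 0},
  {"delta_pos": [0.9, 4.3, 0], "delta_rot": [0, 0, -2.5], "hand": 0},
  {"delta_pos": [0.9, 4.3, 0], "delta_rot": [0, 0, -2.5], "hand": 0},
], force=20)

```text
t: 1.1
eef_pos: [0.3947, -0.1705, 0.2485]
ee_rot: [3.141, 0.0, -3.111]
force: [2.5, 0.7, -0.1]
width: 0.0133
```

Request:
move_arm([
  {"delta_pos": [0.4, 4.3, 0], "delta_rot": [0, 0, -2.2], "hand": 0},
  {"delta_pos": [0.4, 4.3, 0], "delta_rot": [0, 0, -2.2], "hand": 0},
  {"delta_pos": [0.4, 4.3, 0], "delta_rot": [0, 0, -2.2], "hand": 0},
  {"delta_pos": [0.4, 4.3, 0], "delta_rot": [0, 0, -2.2], "hand": 0},
  {"delta_pos": [0.4, 4.3, 0], "delta_rot": [0, 0, -2.2], "hand": 0},
  {"delta_pos": [0.4, 4.3, 0], "delta_rot": [0, 0, -1.7], "hand": 0},
  {"delta_pos": [0, 0, -1], "delta_rot": [-1.5, -7.4, 0], "hand": 0},
  {"delta_pos": [0, 0, -1], "delta_rot": [-1.5, -7.4, 0], "hand": 0},
  {"delta_pos": [0, 0, -1], "delta_rot": [-1.5, -7.4, 0], "hand": 0},
  {"delta_pos": [0, 0, -1], "delta_rot": [-1.5, -7.4, 0], "hand": 0},
])

```text
t: 2.1
eef_pos: [0.4415, 0.0647, 0.2352]
ee_rot: [3.137, 0.469, 3.006]
force: [3.8, 12.9, 8.4]
width: 0.0005
```

Run:
```python
from h import *
s=get_state();print(s["t"],s["eef_pos"],s["ee_rot"],s["width"],s["force"],s["q"])
im=grab_frame("wrist");cv2.imwrite("pics/w1.png",im)
np.save("w1.npy",np.r_[s["eef_pos"],s["ee_rot"]])
```

```text
2.1 [0.44145153 0.06473109 0.23519452] [3.13726387 0.46889945 3.0062742 ] 0.0005196699728828656 [ 3.76140634 12.85490932  8.37745286] [ 0.84050306 -0.28889387 -1.01745351  0.64465425 -0.66715133 -3.02466373]
```

View pics/w1.png

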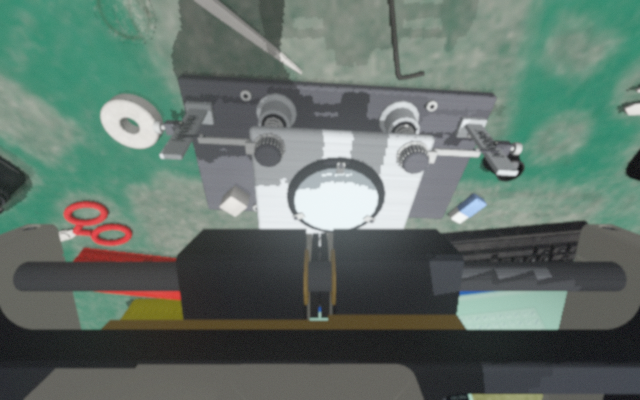

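Run:
```python
from h import *
a=cv2.rotate(cv2.imread("pics/w1.png"),cv2.ROTATE_180)
# rotated coords: x'=639-x,y'=399-y
L=a[210:310,90:190];R=a[210:310,430:530]
cv2.imwrite("pics/w1c.png",cv2.resize(np.hstack([L,R]),None,fx=4,fy=4,interpolation=cv2.INTER_CUBIC))
```

```text
(no output)
```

View pics/w1c.png

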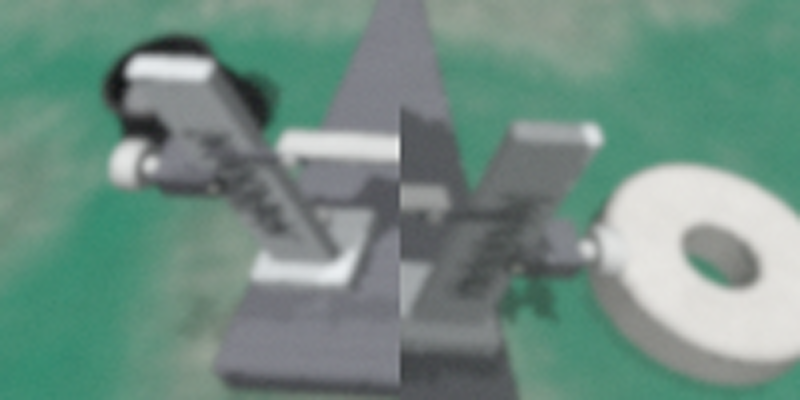

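Run:
```python
from h import *
a=cv2.rotate(cv2.imread("pics/w1.png"),cv2.ROTATE_180)
f=lambda c:cv2.resize(c,None,fx=10,fy=10,interpolation=cv2.INTER_CUBIC)
cv2.imwrite("pics/w1L.png",f(a[220:280,110:180]));cv2.imwrite("pics/w1R.png",f(a[235:295,430:500]))
cv2.imwrite("pics/w1M.png",cv2.resize(a[170:340,120:480],None,fx=2.2,fy=2.2,interpolation=cv2.INTER_CUBIC))
s=cv2.imread("pics/scene0.png")
cv2.imwrite("pics/sL.png",f(s[220:270,245:305])); cv2.imwrite("pics/sR.png",f(s[170:215,335:380]))
```

```text
(no output)
```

View pics/w1L.png

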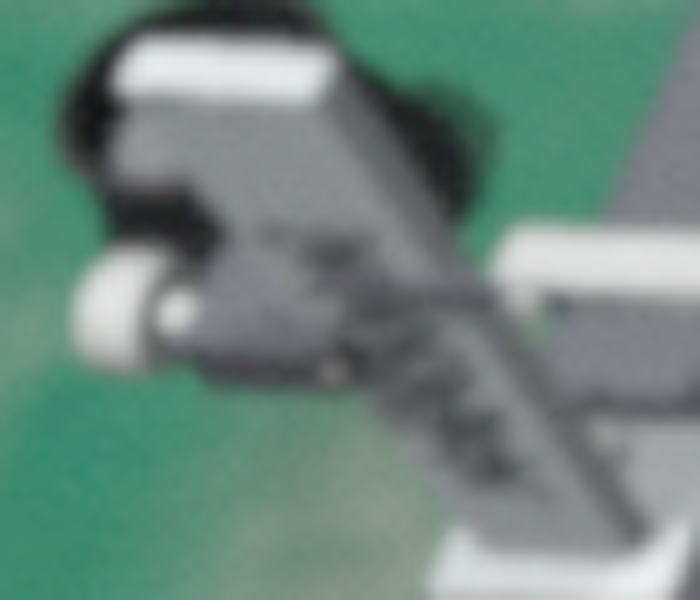

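View pics/w1R.png

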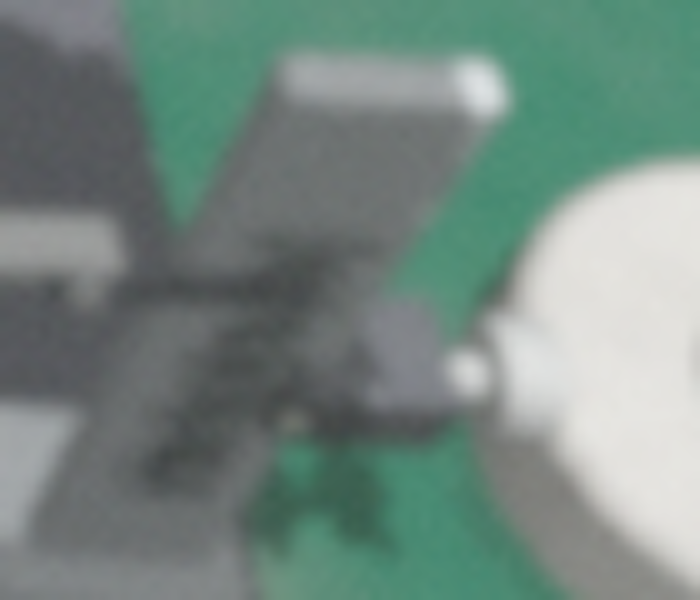

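View pics/w1M.png

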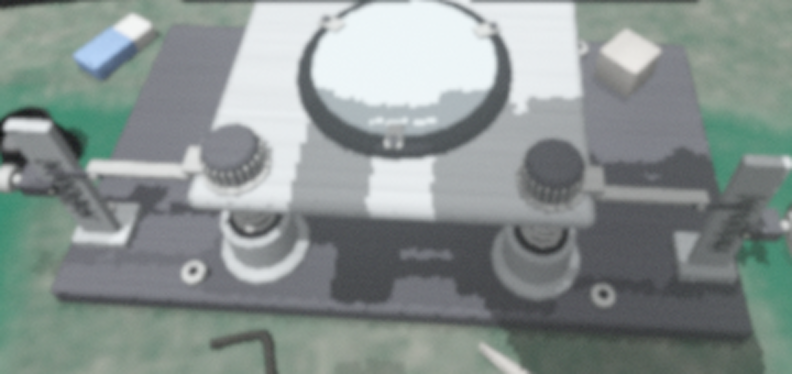

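View pics/sL.png

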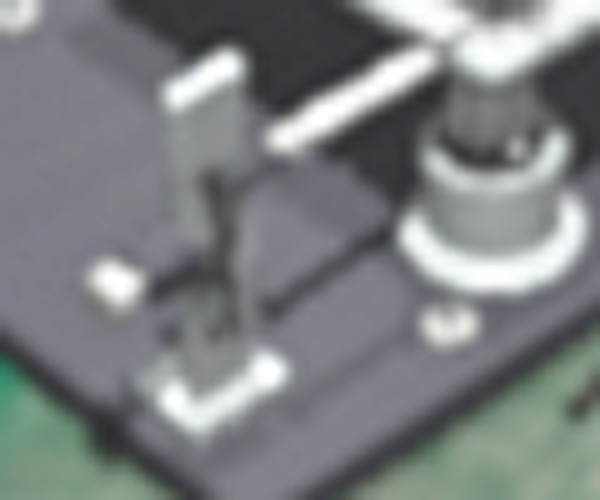

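View pics/sR.png

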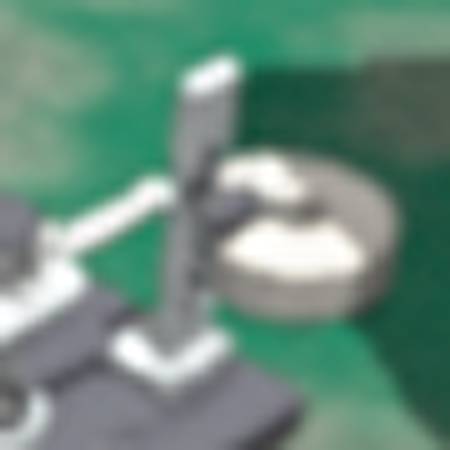

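```bash
cat > fit.py <<'E'
from h import *
from scipy.spatial.transform import Rotation as Ro
top={(90,162.5,14):(155,68),(90,-162.5,14):(722,170),(-90,-162.5,14):(672,487),(-90,162.5,14):(88,378),(-60,65,98.5):(253,338),(-60,-65,98.5):(506,386),(-4,0,88):(401,257)}
sc={(90,162.5,14):(35,345),(-90,-162.5,14):(750,228),(-60,65,98.5):(397,246),(-60,-65,98.5):(599,134),(-4,0,89):(417,158),(-60,144.5,104):(253,308),(-60,-144.5,104):(706,62)}
A=lambda x,y:(639-x,399-y)
wr={(-60,144.5,104):A(132.8,227),(-60,-144.5,104):A(469.3,243.3),(-60,65,98.5):A(120+232/2.2,170+142/2.2),(-60,-65,98.5):A(120+552/2.2,170+160/2.2),(-90,162.5,14):A(120+57/2.2,170+291/2.2),(-90,-162.5,14):A(120+750/2.2,170+332/2.2)}
def wcam(st):
    T=np.eye(4);T[:3,:3]=Ro.from_euler("xyz",st[3:]).as_matrix();T[:3,3]=st[:3]
    return T@camera_info("wrist")["T_tool_cam"]
def corr(T,d):
    T=T.copy();T[:3,3]+=d[:3];T[:3,:3]=Ro.from_rotvec(d[3:]).as_matrix()@T[:3,:3];return T
W0=wcam(np.load("w1.npy"));C={n:camera_info(n)["world_from_camera"] for n in("top","scene")}
obs={"top":{k:(v[0]/5+230,v[1]/5+140) for k,v in top.items()},"scene":{k:(v[0]/5+215,v[1]/5+165) for k,v in sc.items()},"wrist":wr}
def cams(p): return {"wrist":corr(W0,p[3:9]),"top":corr(C["top"],p[9:15]),"scene":corr(C["scene"],p[15:21])}
def res(p):
    c=cams(p);r=[(proj(m2w(list(o),p[:3]),n,T=c[n])-np.array(list(o.values()))).ravel() for n,o in obs.items()]
    d=p[3:].reshape(3,6)/([.002]*3+[.004]*3); return np.r_[np.concatenate(r)/.7,d.ravel()]
f=least_squares(res,np.r_[.535,.067,-.19,np.zeros(18)]);p=f.x
if __name__=="__main__":
    print(np.round(p,4).tolist()); print(np.round(f.fun[:40]*.7,1).tolist())
    print(m2w([(-60,65,98.5),(-60,-65,98.5),(-65,144.5,77),(-65,-144.5,77)],p[:3]))
    def yz(px,n,x):
        return least_squares(lambda v:(proj(m2w([(x,v[0],v[1])],p[:3]),n,T=cams(p)[n])-px).ravel(),[0,50]).x
    for x in(-60,-65):
        print(x,"Lw",yz(A(110+12,220+31),"wrist",x),"Lshaft",yz(A(127.8,251.5),"wrist",x),"Rw",yz(A(483,272.5),"wrist",x),"Rsh",yz(A(476.7,272.8),"wrist",x))
        print("Ls",yz((245+11.5,220+28),"scene",x), "Rs",yz((335+26,170+17.5),"scene",x),yz((335+24,170+20.5),"scene",x))
    for n in("wrist","scene"): print(n,proj(m2w([(-65,144.5,77),(-65,-144.5,77)],p[:3]),n,T=cams(p)[n]))
E
python3 fit.py
```

```text
[0.5385, 0.0666, -0.1953, -0.0002, -0.0012, 0.004, 0.0019, 0.003, 0.0018, 0.0, -0.0001, 0.0016, 0.001, -0.0015, -0.0018, 0.0002, 0.0013, 0.001, -0.0024, -0.0044, 0.0016]
[-0.5, -0.7, 0.8, -0.2, -0.1, 0.7, -1.0, 0.2, 0.1, -0.0, 0.4, -0.0, 0.2, 0.0, -1.2, -1.1, 1.3, -0.9, 0.1, 0.0, -0.2, -0.0, -0.0, -0.5, 0.1, 1.5, -0.2, 0.6, -2.2, -0.1, 1.7, 0.2, 0.7, -0.5, -1.2, 0.5, 2.9, 0.3, -1.8, 0.0]
[[ 0.49228974  0.14205317  0.0985    ]
 [ 0.4670667   0.01452357  0.0985    ]
 [ 0.50280962  0.22101254  0.077     ]
 [ 0.44673686 -0.06249557  0.077     ]]
-60 Lw [176.37019201  62.50564234] Lshaft [170.64609087  62.12939525] Rw [-174.39121242   57.42721927] Rsh [-168.94624189   56.2700922 ]
Ls [170.70092836  67.06145778] Rs [-170.48711167   65.03938224] [-163.08083449   59.08026919]
-65 Lw [169.86644306  70.86266632] Lshaft [164.32231965  70.49824922] Rw [-169.86628797   65.9439195 ] Rsh [-164.59251872   64.82317494]
Ls [174.24360175  72.39229938] Rs [-163.34038669   70.39158351] [-156.01234381   64.49541801]
wrist [[493.84691492 150.22763745]
 [180.24674826 134.14530843]]
scene [[267.86175407 239.57100724]
 [356.59565536 188.00524503]]
```

```bash
sed -i 's|d=p\[3:\].reshape(3,6)/(\[.002\]\*3+\[.004\]\*3)|d=p[3:].reshape(3,6)/([.002]*3+[.004]*3);d[0]/=10|' fit.py; python3 fit.py
```

```text
[0.5383, 0.0646, -0.1921, 0.0041, -0.0065, 0.0065, 0.0093, 0.0206, 0.0078, -0.0, -0.0006, 0.0016, -0.0008, -0.0014, -0.0007, 0.0, 0.0006, 0.001, -0.0037, -0.0039, 0.0013]
[-0.6, -0.6, 0.7, -0.3, 0.0, 0.6, -1.0, 0.3, 0.2, 0.1, 0.5, -0.1, 0.3, 0.0, -1.2, -1.0, 1.1, -1.0, 0.2, -0.0, -0.2, -0.0, -0.0, -0.5, 0.4, 1.5, -0.4, 0.6, -1.8, -0.5, 1.4, -0.4, 1.2, -0.9, -1.0, 0.1, 2.0, 1.3, -1.7, 0.7]
[[ 0.49180875  0.13985641  0.0985    ]
 [ 0.46698637  0.01224822  0.0985    ]
 [ 0.50208058  0.21884843  0.077     ]
 [ 0.44689853 -0.06483438  0.077     ]]
-60 Lw [176.98953694  61.88404648] Lshaft [171.23290746  61.50033727] Rw [-174.2519795    57.02898968] Rsh [-168.84659738   55.82948006]
Ls [171.43469041  67.42446747] Rs [-171.4347775    64.58218211] [-163.98379073   58.62515495]
-65 Lw [170.20127595  70.61385657] Lshaft [164.63151397  70.24260304] Rw [-169.63849536   65.91640106] Rsh [-164.4085788    64.75582905]
Ls [175.01165234  72.7664    ] Rs [-164.22572751   69.95422356] [-156.85367061   64.06030044]
wrist [[493.83220669 150.23399012]
 [180.10374528 133.98643555]]
scene [[268.13064335 239.53237763]
 [356.42591351 187.98610425]]
```

Request:
move_arm([
  {"delta_pos": [1, 1, 0], "delta_rot": [0.9, 6.66, 0], "hand": 0},
  {"delta_pos": [1, 1, 0], "delta_rot": [0.9, 6.66, 0], "hand": 0},
  {"delta_pos": [1, 1, 0], "delta_rot": [0.9, 6.66, 0], "hand": 0},
  {"delta_pos": [1, 1, 0], "delta_rot": [0.9, 6.66, 0], "hand": 0},
  {"delta_pos": [0.5, 1, -1], "delta_rot": [0, 0, -0.8], "hand": 0},
  {"delta_pos": [0.5, 1, -1], "delta_rot": [0, 0, -0.8], "hand": 0},
  {"delta_pos": [0, 1, -1], "delta_rot": [0, 0, -0.8], "hand": 0},
  {"delta_pos": [0, 0.6, -1], "delta_rot": [0, 0, -0.8], "hand": 0},
  {"delta_pos": [0, 0, -1], "delta_rot": [0, 0, 0], "hand": 0},
  {"delta_pos": [0, 0, 0], "delta_rot": [0, 0, 0], "hand": 0},
])

```text
t: 3.15
eef_pos: [0.4896, 0.1335, 0.1822]
ee_rot: [-3.133, -0.001, 2.933]
force: [0.7, -0.4, 0.0]
width: 0.0005
```

Run:
```python
from h import *
s=get_state();print(s["t"],s["eef_pos"],s["ee_rot"],s["width"],s["force"],s["q"])
im=grab_frame("wrist");cv2.imwrite("pics/w2.png",im)
np.save("w2.npy",np.r_[s["eef_pos"],s["ee_rot"]])
cv2.imwrite("pics/w2r.png",cv2.rotate(im,cv2.ROTATE_180))
```

```text
3.15 [0.48957386 0.13345413 0.18221657] [-3.13346242e+00 -9.60602274e-04  2.93264630e+00] 0.0005060460723615393 [ 0.70267831 -0.4429303   0.03901826] [ 0.6571708   0.14195952 -0.44554935  0.00542392 -0.99011028 -2.43990059]
```

View pics/w2r.png

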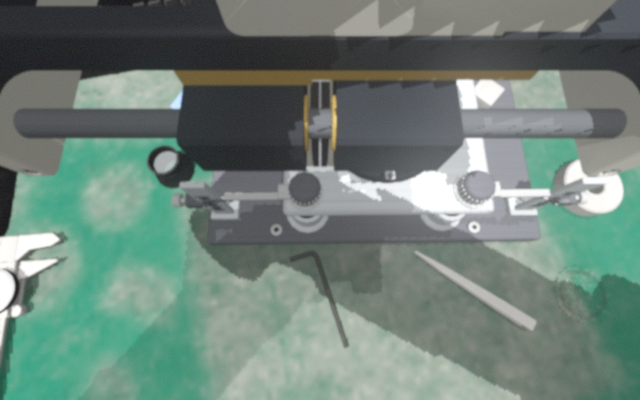

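Request:
move_arm([
  {"delta_pos": [-0.25, 0, 0.3], "delta_rot": [0, 0, 8.5], "hand": 0},
  {"delta_pos": [-0.25, 0, 0.3], "delta_rot": [0, 0, 8.5], "hand": 0},
  {"delta_pos": [-0.25, 0, 0], "delta_rot": [0, 0, 8.5], "hand": 0},
  {"delta_pos": [-0.25, 0, 0], "delta_rot": [0, 0, 8.5], "hand": 0},
  {"delta_pos": [-0.25, 0.1, 0], "delta_rot": [0, 0, 8.5], "hand": 0},
  {"delta_pos": [-0.25, 0.1, 0], "delta_rot": [0, 0, 8.5], "hand": 0},
  {"delta_pos": [-0.25, 0.1, 0], "delta_rot": [0, 0, 8.5], "hand": 0},
  {"delta_pos": [-0.25, 0.1, 0], "delta_rot": [0, 0, 8.5], "hand": 0},
  {"delta_pos": [-0.25, 0.1, 0], "delta_rot": [0, 0, 8.5], "hand": 0},
  {"delta_pos": [-0.25, 0.1, 0], "delta_rot": [0, 0, 8.5], "hand": 0},
])

```text
t: 4.2
eef_pos: [0.4661, 0.1398, 0.1905]
ee_rot: [-3.134, 0.002, -1.862]
force: [-0.2, 0.0, 0.5]
width: 0.0007
```

Request:
move_arm([
  {"delta_pos": [0, 0, 0], "delta_rot": [8.2, -1.5, 0], "hand": 0},
  {"delta_pos": [0, 0, 0], "delta_rot": [8.2, -1.5, 0], "hand": 0},
  {"delta_pos": [0, 0, 0], "delta_rot": [8.2, -1.5, 0], "hand": 0},
  {"delta_pos": [0, 0, 0], "delta_rot": [8.2, -1.5, 0], "hand": 0},
  {"delta_pos": [0, 0, 0], "delta_rot": [8.2, -1.5, 0], "hand": 0},
  {"delta_pos": [0, 0, -0.7], "delta_rot": [0, 0, 4], "hand": 0},
  {"delta_pos": [0, 0, -0.7], "delta_rot": [0, 0, 0], "hand": 0},
  {"delta_pos": [0, 0, 0], "delta_rot": [0, 0, 0], "hand": 0},
  {"delta_pos": [0, 0, 0], "delta_rot": [0, 0, 0], "hand": 0},
  {"delta_pos": [0, 0, 0], "delta_rot": [0, 0, 0], "hand": 0},
])

```text
t: 5.2
eef_pos: [0.4645, 0.1406, 0.1754]
ee_rot: [3.046, 0.698, -1.833]
force: [0.4, -0.3, -1.2]
width: 0.0004
```

```bash
cat > snap.py <<'E'
import sys
from h import *
n=sys.argv[1]
s=get_state();print(s["t"],s["eef_pos"],s["ee_rot"],s["width"],s["force"],s["q"])
im=grab_frame("wrist");cv2.imwrite(f"pics/{n}.png",im)
np.save(f"{n}.npy",np.r_[s["eef_pos"],s["ee_rot"]])
cv2.imwrite(f"pics/{n}r.png",cv2.rotate(im,cv2.ROTATE_180))
E
python3 snap.py w3
```

```text
5.2 [0.46453775 0.14064991 0.17537165] [ 3.0462816   0.69757389 -1.8329723 ] 0.0004340235313208342 [ 0.439334   -0.32121594 -1.15214593] [ 0.10172076  0.14905039 -0.35804224 -0.81127463 -1.0567418   0.08451398]
```

View pics/w3r.png

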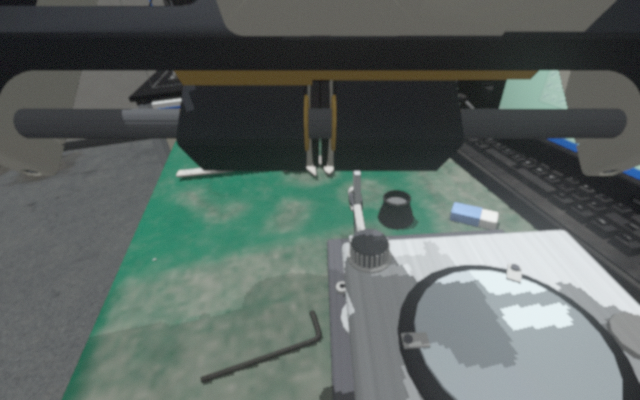

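Request:
move_arm([
  {"delta_pos": [-0.4, 0.4, 0], "delta_rot": [0, 0, -7], "hand": 0},
  {"delta_pos": [-0.4, 0.4, 0], "delta_rot": [0, 0, -7], "hand": 0},
  {"delta_pos": [-0.4, 0.4, 0], "delta_rot": [0, 0, -7], "hand": 0},
  {"delta_pos": [-0.4, 0.4, 0], "delta_rot": [0, 0, -7], "hand": 0},
  {"delta_pos": [-0.4, 0.4, 0], "delta_rot": [0, 0, -7], "hand": 0},
  {"delta_pos": [0, 0, -0.6], "delta_rot": [0, 0, 0], "hand": 0},
  {"delta_pos": [0, 0, -0.6], "delta_rot": [0, 0, 0], "hand": 0},
  {"delta_pos": [0, 0, -0.6], "delta_rot": [0, 0, 0], "hand": 0},
  {"delta_pos": [0, 0, 0], "delta_rot": [0, 0, 0], "hand": 0},
  {"delta_pos": [0, 0, 0], "delta_rot": [0, 0, 0], "hand": 0},
])

```text
t: 6.25
eef_pos: [0.4451, 0.156, 0.1544]
ee_rot: [3.048, 0.686, -2.398]
force: [0.2, 0.4, 0.5]
width: 0.0004
```

```bash
python3 snap.py w4
```

```text
6.25 [0.44508749 0.15595908 0.15438571] [ 3.04803632  0.68609917 -2.39766418] 0.00038031184946004797 [0.17529995 0.39382973 0.49011588] [ 0.4128952  -0.06525606 -0.667397   -0.7511234  -0.44432662 -0.60417832]
```

View pics/w4r.png

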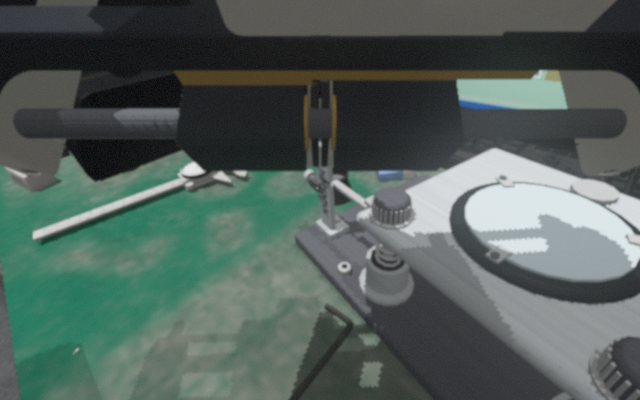

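Request:
move_arm([
  {"delta_pos": [0, 0, 1], "delta_rot": [0, 0, 0], "hand": 0},
  {"delta_pos": [0, 0, 1], "delta_rot": [0, 0, 0], "hand": 0},
  {"delta_pos": [0, 0, 1], "delta_rot": [0, 0, 0], "hand": 0},
  {"delta_pos": [0, 0, 0.5], "delta_rot": [0, 0, 0], "hand": 0},
  {"delta_pos": [0.5, -0.8, 0], "delta_rot": [0, 0, 0], "hand": 0},
  {"delta_pos": [0.5, -0.8, 0], "delta_rot": [0, 0, 0], "hand": 0},
  {"delta_pos": [0, 0, 0], "delta_rot": [0, 0, 0], "hand": 0},
  {"delta_pos": [0, 0, 0], "delta_rot": [0, 0, 0], "hand": 0},
  {"delta_pos": [0, 0, 0], "delta_rot": [0, 0, 0], "hand": 0},
  {"delta_pos": [0, 0, 0], "delta_rot": [0, 0, 0], "hand": 0},
])

```text
t: 7.3
eef_pos: [0.4548, 0.1397, 0.1888]
ee_rot: [3.048, 0.685, -2.398]
force: [0.0, 0.6, 1.0]
width: 0.0001
```

```bash
python3 snap.py w5; python3 -c "
import cv2
a=cv2.imread('pics/w5r.png')[160:270,250:410];cv2.imwrite('pics/w5c.png',cv2.resize(a,None,fx=5,fy=5,interpolation=cv2.INTER_CUBIC))"
```

```text
7.3 [0.45481087 0.13972532 0.18878988] [ 3.047607    0.68536893 -2.39843369] 8.736237096128486e-05 [0.00759958 0.56964574 1.04379805] [ 0.38223872 -0.11224147 -0.63182255 -0.66868055 -0.52426747 -0.67918531]
```

View pics/w5c.png

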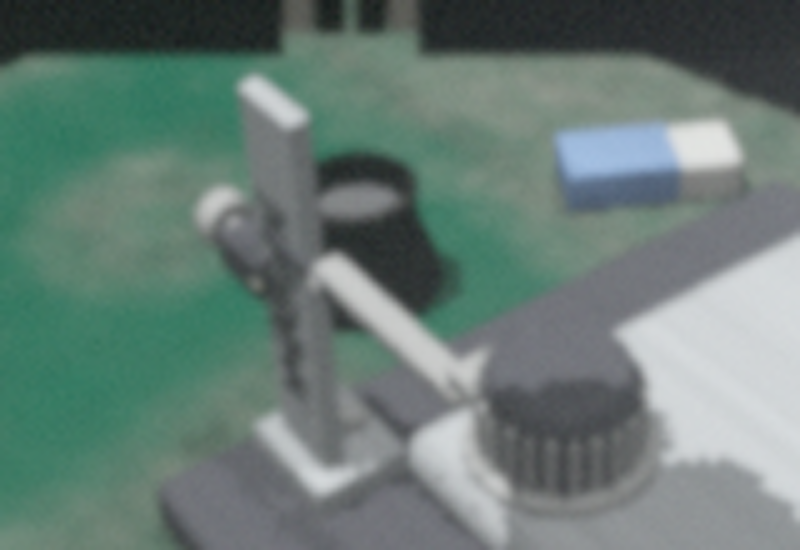

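```bash
cat > meas.py <<'E'
from fit import *
def fitw(n,pts,sx=.004,sr=.01,M=None,off=(250,160),z=5):
    M=p[:3] if M is None else M
    W=wcam(np.load(n+".npy")); ob=np.array([A(off[0]+a/z,off[1]+b/z) for a,b in pts.values()]); P=m2w(list(pts),M)
    r=lambda d:np.r_[((proj(P,"wrist",T=corr(W,d))-ob)/.5).ravel(),d/([sx]*3+[sr]*3)]
    f=least_squares(r,np.zeros(6)); print("corr",np.round(f.x,4),"res",np.round(f.fun[:-6]*.5,1)); return corr(W,f.x)
def yz(px,T,x,off=(250,160),z=5):
    q=A(off[0]+px[0]/z,off[1]+px[1]/z)
    return least_squares(lambda v:(proj(m2w([(x,v[0],v[1])],p[:3]),"wrist",T=T)-q).ravel(),[0,50]).x
def crop(P,T,off=(250,160),z=5):
    q=proj(m2w(P,p[:3]),"wrist",T=T); return np.c_[(639-q[:,0]-off[0])*z,(399-q[:,1]-off[1])*z].round()
E
python3 - <<'E'
from meas import *
T=fitw("w5",{(-62.5,153.5,104):(240,84),(-62.5,135.5,104):(306,130),(-57.5,135.5,104):(312,122),(-57.5,153.5,104):(252,74),(-60,65,98.5):(563,380),(-90,162.5,14):(165,492)})
print("p",p[:3])
for x in(-56,-60,-64): print(x,"knob",yz((218,212),T,x),"tabfrontcentre",yz((245,245),T,x))
print("pointer tip",crop([(-65,144.5,77),(-65,135,77),(-62.5,153.5,20),(-62.5,135.5,20)],T).tolist())
for z in (56,59,62,65): print(z,crop([(-62.5,153.5,z),(-62.5,160,z),(-60,170,z),(-60,176,z)],T).tolist())
E
```

```text
corr [ 0.0084 -0.0021 -0.0004  0.0079  0.0195  0.018 ] res [ 0.2 -0.7  3.1 -0.3 -0.8  0.2 -2.3 -0.8 -1.1  0.8  1.1  0.8]
p [ 0.53827821  0.06459268 -0.19212196]
-56 knob [188.3609143   53.78643291] tabfrontcentre [177.10154747  51.78159448]
-60 knob [178.68931217  61.23268443] tabfrontcentre [167.86129974  59.30465279]
-64 knob [169.01771004  68.67893594] tabfrontcentre [158.62105201  66.8277111 ]
pointer tip [[271.0, 240.0], [297.0, 266.0], [293.0, 434.0], [339.0, 485.0]]
56 [[272.0, 299.0], [255.0, 282.0], [242.0, 253.0], [228.0, 239.0]]
59 [[270.0, 287.0], [254.0, 270.0], [240.0, 241.0], [226.0, 227.0]]
62 [[268.0, 275.0], [252.0, 258.0], [238.0, 229.0], [224.0, 215.0]]
65 [[266.0, 262.0], [250.0, 246.0], [236.0, 217.0], [222.0, 203.0]]
```

Request:
move_arm([
  {"delta_pos": [-0.4, -3, 0], "delta_rot": [0, 0, 0], "hand": 0},
  {"delta_pos": [-0.4, -3, 0], "delta_rot": [0, 0, 0], "hand": 0},
  {"delta_pos": [-0.4, -3, 0], "delta_rot": [0, 0, 0], "hand": 0},
  {"delta_pos": [-0.4, -3, 0], "delta_rot": [0, 0, 0], "hand": 0},
  {"delta_pos": [-0.4, -3, 0], "delta_rot": [0, 0, 0], "hand": 0},
  {"delta_pos": [-0.4, -3, 0], "delta_rot": [0, 0, 0], "hand": 0},
  {"delta_pos": [-0.4, -3, 0], "delta_rot": [0, 0, 0], "hand": 0},
  {"delta_pos": [-0.4, -3, 0], "delta_rot": [0, 0, 0], "hand": 0},
  {"delta_pos": [-0.4, -3, 0], "delta_rot": [0, 0, 0], "hand": 0},
  {"delta_pos": [0, 0, 0], "delta_rot": [0, 0, 0], "hand": 0},
])

```text
t: 8.35
eef_pos: [0.4191, -0.1335, 0.1883]
ee_rot: [3.048, 0.684, -2.401]
force: [0.4, 0.6, -1.0]
width: 0.0002
```

```bash
python3 snap.py w6
```

```text
8.35 [ 0.41913342 -0.1334927   0.18826889] [ 3.04754102  0.6838703  -2.40132472] 0.000203513475530287 [ 0.42706187  0.6041542  -0.96259098] [-0.50704974  0.07427027 -0.41086562 -0.78164971 -1.09508536  0.08634972]
```

View pics/w6r.png

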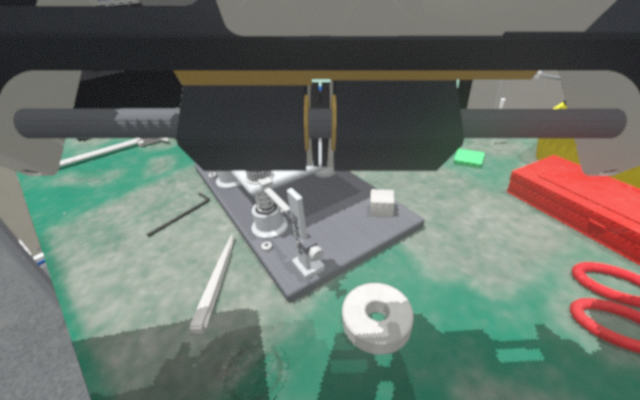

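```bash
python3 -c "
import cv2
a=cv2.imread('pics/w6r.png')[180:305,190:350];cv2.imwrite('pics/w6c.png',cv2.resize(a[:112],None,fx=5,fy=5,interpolation=cv2.INTER_CUBIC))
a=cv2.imread('pics/w6r.png')[180:280,265:345];cv2.imwrite('pics/w6d.png',cv2.resize(a,None,fx=6,fy=6,interpolation=cv2.INTER_CUBIC))"
```

```text
(no output)
```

View pics/w6c.png

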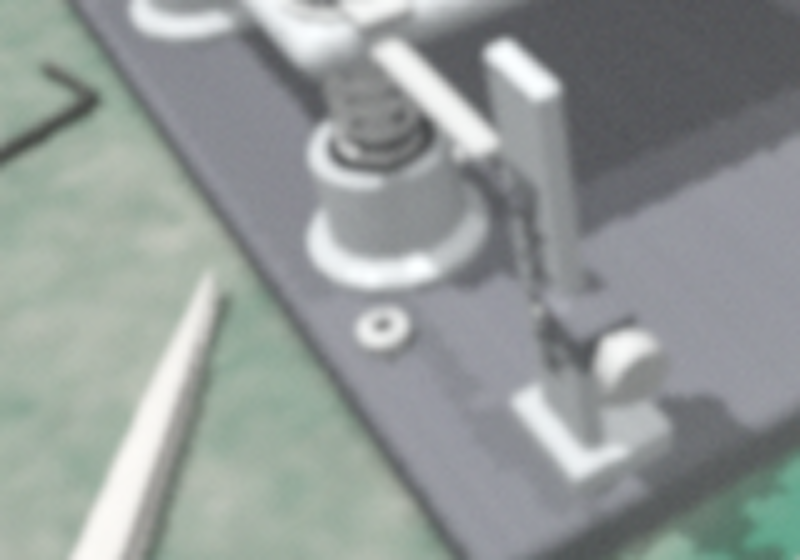

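View pics/w6d.png

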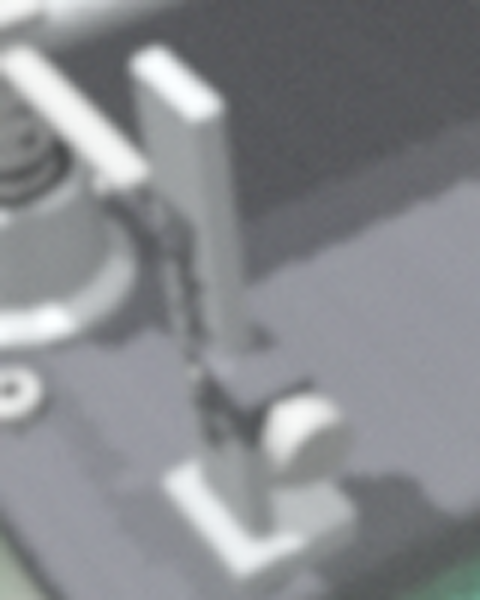

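Run:
```python
from meas import *
o=(190,180)
T=fitw("w6",{(-62.5,-153.5,104):(545,103),(-62.5,-135.5,104):(487,50),(-57.5,-135.5,104):(507,38),(-57.5,-153.5,104):(562,88),(-90,-162.5,14):(470,558)},off=o)
for x in(-56,-60,-64): print(x,"knob",yz((630,365),T,x,o),"tab",yz((600,320),T,x,o))
print("pointer tip",crop([(-65,-144.5,77),(-65,-135,77),(-62.5,-153.5,20),(-62.5,-135.5,20)],T,o).tolist())
for z in (45,48,51,54,57,60): print(z,crop([(-62.5,-153.5,z),(-62.5,-160,z),(-60,-170,z),(-60,-177,z)],T,o).tolist())
T1=cams(p)["wrist"]
for z in (45,48,51,54,57,60):
  q=proj(m2w([(-62.5,-153.5,z),(-60,-170,z),(-60,-177,z)],p[:3]),"wrist",T=T1);print("w1R",z,np.round(((639-q[:,0]-430)*10)),np.round((399-q[:,1]-235)*10))
```

```text
corr [-0.0053 -0.0051  0.0089 -0.0293 -0.014   0.0068] res [ 1.5  0.8  0.2  0.2 -0.8 -0.3 -0.3 -0.1 -0.7 -0.7]
-56 knob [-166.7692337    49.30708858] tab [-156.73707138   52.61978321]
-60 knob [-173.84772314   57.58830674] tab [-164.21533712   60.76899225]
-64 knob [-180.92621256   65.86952489] tab [-171.69360287   68.91820129]
pointer tip [[513.0, 202.0], [488.0, 175.0], [573.0, 445.0], [528.0, 389.0]]
45 [[564.0, 354.0], [582.0, 375.0], [622.0, 402.0], [643.0, 426.0]]
48 [[563.0, 342.0], [581.0, 363.0], [621.0, 390.0], [642.0, 414.0]]
51 [[561.0, 331.0], [579.0, 351.0], [620.0, 378.0], [641.0, 402.0]]
54 [[560.0, 319.0], [578.0, 339.0], [619.0, 366.0], [641.0, 390.0]]
57 [[559.0, 307.0], [577.0, 327.0], [618.0, 354.0], [640.0, 378.0]]
60 [[558.0, 295.0], [576.0, 315.0], [618.0, 342.0], [639.0, 366.0]]
w1R 45 [272. 439. 512.] [446. 432. 436.]
w1R 48 [282. 450. 524.] [432. 417. 421.]
w1R 51 [292. 461. 536.] [417. 403. 407.]
w1R 54 [302. 472. 547.] [402. 388. 392.]
w1R 57 [312. 484. 560.] [387. 373. 377.]
w1R 60 [323. 496. 572.] [372. 357. 361.]
```

Run:
```python
from meas import *
o=(190,180)
T6=fitw("w6",{(-62.5,-153.5,104):(545,103),(-62.5,-135.5,104):(487,50),(-57.5,-135.5,104):(507,38),(-57.5,-153.5,104):(562,88),(-90,-162.5,14):(470,558)},off=o)
T5=fitw("w5",{(-62.5,153.5,104):(240,84),(-62.5,135.5,104):(306,130),(-57.5,135.5,104):(312,122),(-57.5,153.5,104):(252,74),(-60,65,98.5):(563,380),(-90,162.5,14):(165,492)})
T1R=fitw("w1",{(-62.5,-153.5,104):(485,120),(-62.5,-135.5,104):(275,100),(-57.5,-135.5,104):(290,55),(-57.5,-153.5,104):(500,63),(-60,-65,98.5):((120+552/2.2-430)*10,(170+160/2.2-235)*10),(-90,-162.5,14):((120+750/2.2-430)*10,(170+332/2.2-235)*10)},off=(430,235),z=10)
T1L=fitw("w1",{(-62.5,153.5,104):(115,97),(-62.5,135.5,104):(315,105),(-57.5,135.5,104):(340,45),(-57.5,153.5,104):(148,38),(-60,65,98.5):((120+232/2.2-110)*10,(170+142/2.2-220)*10),(-90,162.5,14):((120+57/2.2-110)*10,(170+291/2.2-220)*10)},off=(110,220),z=10)
def tri(l):
    r=lambda v:np.concatenate([(crop([v],T,of,z)[0]*0+ (lambda q:np.array([(639-q[0]-of[0]),(399-q[1]-of[1])]))(proj(m2w([v],p[:3]),"wrist",T=T)[0])-np.array(px)/z) for px,T,of,z in l])
    f=least_squares(r,[-60,0,55.]);return np.round(f.x,1),np.round(f.fun,1)
print("Lknob",tri([((218,212),T5,(250,160),5),((120,310),T1L,(110,220),10)]))
print("Ldot",tri([((258,285),T5,(250,160),5),((335,370),T1L,(110,220),10)]))
print("Rknob",tri([((630,365),T6,o,5),((530,375),T1R,(430,235),10)]))
print("Rdot",tri([((540,310),T6,o,5),((292,420),T1R,(430,235),10)]))
```

```text
corr [-0.0053 -0.0051  0.0089 -0.0293 -0.014   0.0068] res [ 1.5  0.8  0.2  0.2 -0.8 -0.3 -0.3 -0.1 -0.7 -0.7]
corr [ 0.0084 -0.0021 -0.0004  0.0079  0.0195  0.018 ] res [ 0.2 -0.7  3.1 -0.3 -0.8  0.2 -2.3 -0.8 -1.1  0.8  1.1  0.8]
corr [ 0.0063 -0.0014  0.0003 -0.012   0.0161 -0.0015] res [-1.7  0.4 -0.7 -0.4  2.2  0.1  1.4 -0.2 -0.7  0.6 -0.6 -0.4]
corr [ 0.0076 -0.0058 -0.0021  0.0248  0.0187  0.0004] res [-0.4  0.5 -0.6  0.6 -0.6 -0.7  0.2 -0.7  0.2  0.7  1.2 -0.3]
Lknob (array([-61.7, 173.7,  65.3]), array([ 0.3, -0.4,  0. ,  0.4]))
Ldot (array([-65. , 152.7,  61.6]), array([ 0.2, -0.3,  0. ,  0.3]))
Rknob (array([ -60.2, -174.3,   58.2]), array([ 0.1, -0.1,  0. ,  0.1]))
Rdot (array([ -65.4, -151.7,   56.5]), array([ 0.1, -0.1,  0. ,  0.1]))
```

Run:
```python
from meas import *
a=cv2.imread('pics/w2r.png')
cv2.imwrite('pics/w2c.png',np.hstack([cv2.resize(a[160:230,270:340],None,fx=5.5,fy=5.5,interpolation=cv2.INTER_CUBIC),cv2.resize(a[160:230,440:510],None,fx=5.5,fy=5.5,interpolation=cv2.INTER_CUBIC)]))
def ray(n,px,z=.0985):
    T=wcam(np.load(n+".npy"));K=camera_info("wrist")["camera_matrix"]
    d=T[:3,:3]@np.linalg.inv(K)@np.array([*px,1]);s=(z-T[2,3])/d[2];return (T[:3,3]+s*d).round(4)
print("w5 Lcap",ray("w5",A(250+563/5,160+380/5)))
print("w1 L",ray("w1",wr[(-60,65,98.5)]),"R",ray("w1",wr[(-60,-65,98.5)]))
print("w2 L",ray("w2",A(304,186)),"R",ray("w2",A(477,185)))
```

```text
w5 Lcap [0.4889 0.1399 0.0985]
w1 L [0.4905 0.1408 0.0985] R [0.4647 0.0169 0.0985]
w2 L [0.4905 0.1431 0.0985] R [0.4653 0.0192 0.0985]
```

View pics/w2c.png

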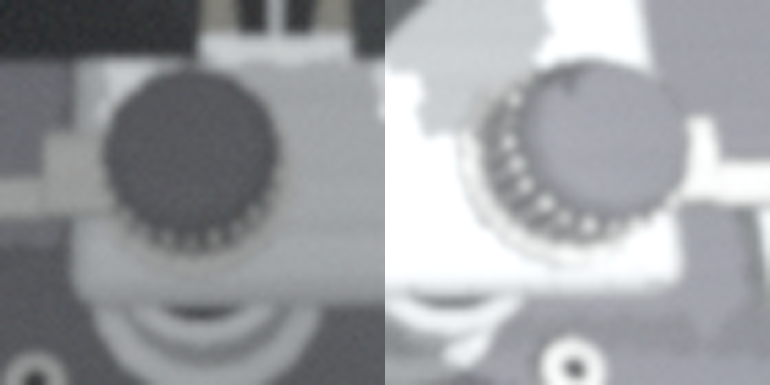

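Run:
```python
from h import *
from scipy.spatial.transform import Rotation as Ro
s=get_state();R=Ro.from_euler("xyz",s["ee_rot"]);G=Ro.from_euler("xyz",[np.pi,0,2.95])
v=np.degrees((G*R.inv()).as_rotvec());print(v,np.linalg.norm(v)); print(np.array([.490,.1415,.16])-s["eef_pos"])
```

```text
[-16.24826062  37.72730907 -53.00725528] 67.0606064343297
[ 0.07085708  0.27339051 -0.02835873]
```

Request:
move_arm([
  {"delta_pos": [0.71, 2.73, 0], "delta_rot": [-1.62, 3.77, -5.3], "hand": 0},
  {"delta_pos": [0.71, 2.73, 0], "delta_rot": [-1.62, 3.77, -5.3], "hand": 0},
  {"delta_pos": [0.71, 2.73, 0], "delta_rot": [-1.62, 3.77, -5.3], "hand": 0},
  {"delta_pos": [0.71, 2.73, 0], "delta_rot": [-1.62, 3.77, -5.3], "hand": 0},
  {"delta_pos": [0.71, 2.73, 0], "delta_rot": [-1.62, 3.77, -5.3], "hand": 0},
  {"delta_pos": [0.71, 2.73, 0], "delta_rot": [-1.62, 3.77, -5.3], "hand": 0},
  {"delta_pos": [0.71, 2.73, 0], "delta_rot": [-1.62, 3.77, -5.3], "hand": 0},
  {"delta_pos": [0.71, 2.73, 0], "delta_rot": [-1.62, 3.77, -5.3], "hand": 0},
  {"delta_pos": [0.71, 2.73, 0], "delta_rot": [-1.62, 3.77, -5.3], "hand": 0},
  {"delta_pos": [0.71, 2.73, 0], "delta_rot": [-1.62, 3.77, -5.3], "hand": 0},
])

```text
t: 9.4
eef_pos: [0.4672, 0.0745, 0.1839]
ee_rot: [3.046, 0.12, -3.121]
force: [1.0, -0.2, -0.6]
width: 0.0006
```

Run:
```python
from h import *
from scipy.spatial.transform import Rotation as Ro
s=get_state();R=Ro.from_euler("xyz",s["ee_rot"]);G=Ro.from_euler("xyz",[np.pi,0,2.95])
v=np.degrees((G*R.inv()).as_rotvec());print(v,s["eef_pos"],s["qd"],s["force"],s["q"]); print(np.array([.490,.1415,.1305])-s["eef_pos"], "tip offset",R.as_matrix()[:,2]*.022)
```

```text
[ -4.88648104   7.3412888  -12.44255831] [0.46717516 0.07446964 0.18388792] [ 0.63298963  0.49577092  0.47492388  0.30361707 -0.6409683  -1.76455144] [ 1.04067158 -0.21766871 -0.6202245 ] [ 5.58083449e-01  1.82517009e-03 -5.93836425e-01 -2.87054256e-02
 -8.23162693e-01 -2.08496493e+00]
[ 0.02282484  0.06703036 -0.05338792] tip offset [ 0.00258315  0.00215847 -0.02174094]
```

Request:
move_arm([
  {"delta_pos": [0.4, 1.2, -0.6], "delta_rot": [-0.9, 1.4, -2.4], "hand": 0},
  {"delta_pos": [0.4, 1.2, -0.6], "delta_rot": [-0.9, 1.4, -2.4], "hand": 0},
  {"delta_pos": [0.4, 1.2, -0.6], "delta_rot": [-0.9, 1.4, -2.4], "hand": 0},
  {"delta_pos": [0.4, 1.2, -0.6], "delta_rot": [-0.9, 1.4, -2.4], "hand": 0},
  {"delta_pos": [0.4, 1.2, -0.6], "delta_rot": [-0.9, 1.4, -2.4], "hand": 0},
  {"delta_pos": [0.2, 0.5, -0.6], "delta_rot": [0, 0, 0], "hand": 0},
  {"delta_pos": [0, 0, 0], "delta_rot": [0, 0, 0], "hand": 0},
  {"delta_pos": [0, 0, 0], "delta_rot": [0, 0, 0], "hand": 0},
  {"delta_pos": [0, 0, 0], "delta_rot": [0, 0, 0], "hand": 0},
  {"delta_pos": [0, 0, 0], "delta_rot": [0, 0, 0], "hand": 0},
])

```text
t: 10.4
eef_pos: [0.49, 0.1371, 0.148]
ee_rot: [3.132, 0.006, 2.959]
force: [0.1, 0.7, -0.5]
width: 0.0004
```

```bash
python3 snap.py w7
python3 - <<'E'
from h import *
from scipy.spatial.transform import Rotation as Ro
s=get_state();R=Ro.from_euler("xyz",s["ee_rot"]);G=Ro.from_euler("xyz",[np.pi,0,2.95])
print(np.degrees((G*R.inv()).as_rotvec()))
tip=s["eef_pos"]+R.as_matrix()[:,2]*.022;print("tip",tip,np.array([.490,.1415,.0985])-tip)
cv2.imwrite("pics/sc7.png",cv2.resize(grab_frame("scene")[165:275,215:375],None,fx=5,fy=5,interpolation=cv2.INTER_CUBIC))
E
```

```text
10.4 [0.48998887 0.13710255 0.14795108] [3.13214767 0.00621767 2.95927015] 0.0004228230832800489 [ 0.09137156  0.74708937 -0.47381847] [ 6.58078893e-01  1.73367989e-01 -4.94432552e-01 -2.14580187e-03
 -8.91813105e-01 -2.40983013e+00]
[-0.46260487  0.4464107  -0.52642275]
tip [0.49021197 0.13730136 0.12591345] [-0.00021197  0.00419864 -0.02741345]
```

View pics/w7r.png

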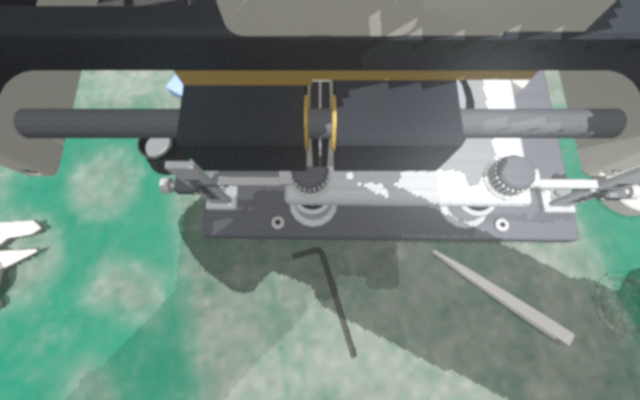

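View pics/sc7.png

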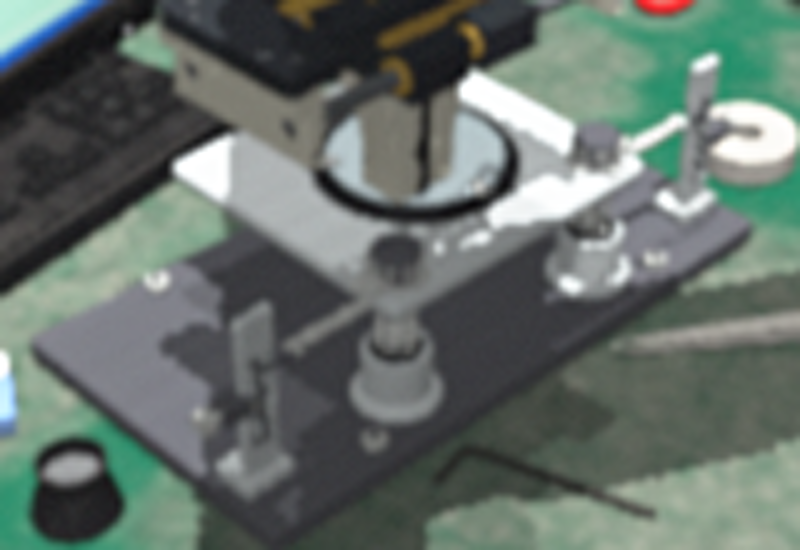

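Run:
```python
from fit import *
for T in (None,cams(p)["scene"]):
  for P in [(.4902,.1373,.1259),(.490,.1415,.0985),(.490,.1415,.1259)]: print(P,((proj([P],"scene",T=T)[0]-[215,165])*5).round())
a=cv2.imread('pics/sc7.png')[130:290,320:480]; cv2.imwrite('pics/sc7z.png',cv2.resize(a,None,fx=3.5,fy=3.5))
```

```text
(0.4902, 0.1373, 0.1259) [401. 181.]
(0.49, 0.1415, 0.0985) [395. 238.]
(0.49, 0.1415, 0.1259) [395. 186.]
(0.4902, 0.1373, 0.1259) [405. 192.]
(0.49, 0.1415, 0.0985) [399. 249.]
(0.49, 0.1415, 0.1259) [399. 197.]
```

View pics/sc7z.png

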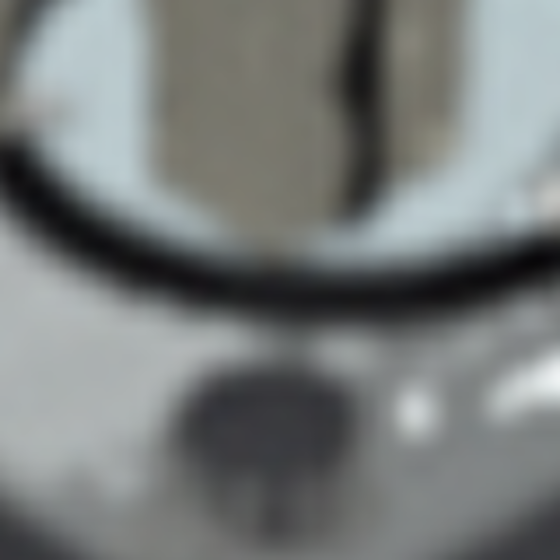

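Request:
move_arm([
  {"delta_pos": [0, 0.2, -0.6], "delta_rot": [-0.2, 0.2, 0], "hand": 0},
  {"delta_pos": [0, 0.22, -0.6], "delta_rot": [-0.2, 0.2, 0], "hand": 0},
  {"delta_pos": [0, 0, -0.6], "delta_rot": [0, 0, 0], "hand": 0},
  {"delta_pos": [0, 0, -0.4], "delta_rot": [0, 0, 0], "hand": 0},
  {"delta_pos": [0, 0, -0.1], "delta_rot": [0, 0, 0], "hand": 0},
  {"delta_pos": [0, 0, -0.1], "delta_rot": [0, 0, 0], "hand": 0},
  {"delta_pos": [0, 0, -0.1], "delta_rot": [0, 0, 0], "hand": 0},
  {"delta_pos": [0, 0, 0], "delta_rot": [0, 0, 0], "hand": 0},
  {"delta_pos": [0, 0, 0], "delta_rot": [0, 0, 0], "hand": 0},
  {"delta_pos": [0, 0, 0], "delta_rot": [0, 0, 0], "hand": 0},
])

```text
t: 11.5
eef_pos: [0.4902, 0.1417, 0.1226]
ee_rot: [3.141, 0.0, 2.96]
force: [-0.5, 0.3, -0.3]
width: 0.0005
```

```bash
python3 snap.py w8; python3 -c "
from h import *
im=grab_frame('scene');cv2.imwrite('pics/sc8.png',cv2.resize(im[165:275,215:375],None,fx=5,fy=5,interpolation=cv2.INTER_CUBIC))
a=cv2.imread('pics/w8r.png')[150:260,140:340];cv2.imwrite('pics/w8c.png',cv2.resize(a,None,fx=4,fy=4,interpolation=cv2.INTER_CUBIC))
for i in range(1):
  s=get_state();print(s['eef_pos'],s['force'],s['moment'])"
```

```text
11.5 [0.4901962  0.14171881 0.1225951 ] [3.14088530e+00 1.21503251e-04 2.95950672e+00] 0.0004988148894782693 [-0.51370765  0.27110792 -0.32201694] [ 6.66494184e-01  2.11811272e-01 -5.15546927e-01 -5.04239497e-04
 -8.42827112e-01 -2.41904101e+00]
[0.49018141 0.14171932 0.12255434] [ 0.38305841  0.11523467 -0.40075476] [-0.05403894 -0.01907246 -0.01153498]
```

View pics/sc8.png

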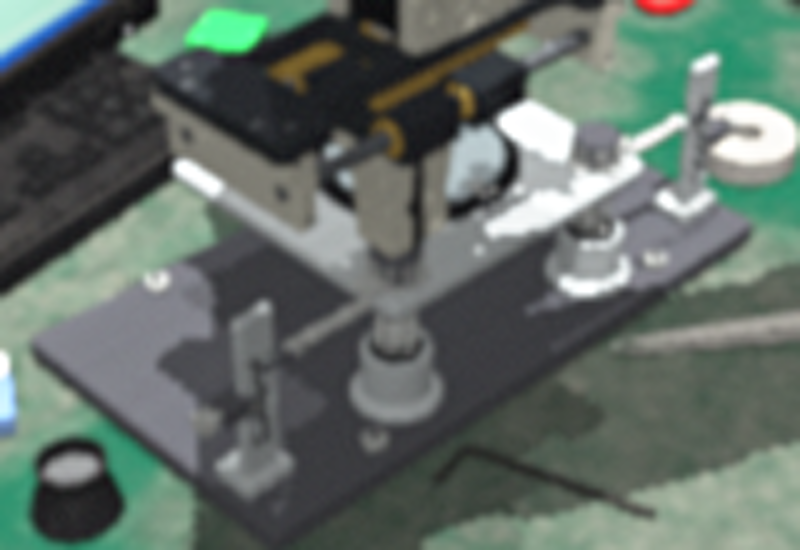

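View pics/w8c.png

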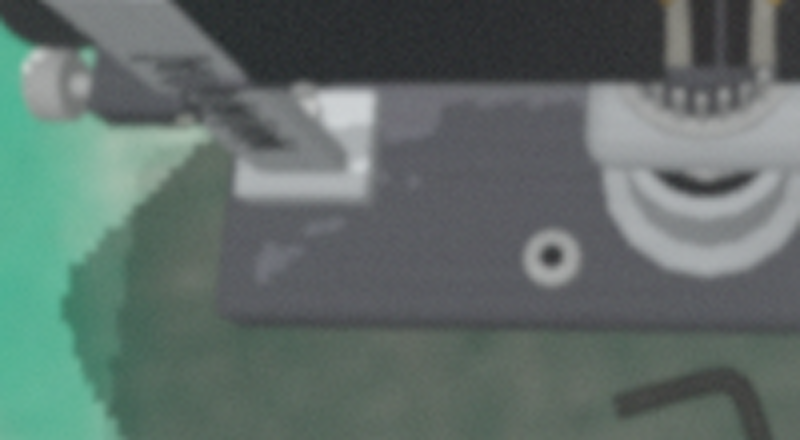

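Request:
move_arm([
  {"delta_pos": [0, 0, -0.1], "delta_rot": [0, 0, 0], "hand": 0},
  {"delta_pos": [0, 0, -0.1], "delta_rot": [0, 0, 0], "hand": 0},
  {"delta_pos": [0, 0, -0.1], "delta_rot": [0, 0, 0], "hand": 0},
  {"delta_pos": [0, 0, 0], "delta_rot": [0, 0, 0], "hand": 0},
  {"delta_pos": [0, 0, 0], "delta_rot": [0, 0, 0], "hand": 0},
  {"delta_pos": [0, 0, 0], "delta_rot": [0, 0, 0], "hand": 0},
  {"delta_pos": [0, 0, 0], "delta_rot": [0, 0, 0], "hand": 0},
  {"delta_pos": [0, 0, 0], "delta_rot": [0, 0, 0], "hand": 0},
  {"delta_pos": [0, 0, 0], "delta_rot": [0, 0, 0], "hand": 0},
  {"delta_pos": [0, 0, 0], "delta_rot": [0, 0, 0], "hand": 0},
])

```text
t: 12.6
eef_pos: [0.4901, 0.1416, 0.1194]
ee_rot: [3.141, -0.0, 2.959]
force: [-0.3, 0.4, 0.1]
width: 0.0005
```

Request:
move_arm([
  {"delta_pos": [0, 0, -0.1], "delta_rot": [0, 0, 0], "hand": 0},
  {"delta_pos": [0, 0, -0.1], "delta_rot": [0, 0, 0], "hand": 0},
  {"delta_pos": [0, 0, -0.1], "delta_rot": [0, 0, 0], "hand": 0},
  {"delta_pos": [0, 0, 0], "delta_rot": [0, 0, 0], "hand": 0},
  {"delta_pos": [0, 0, 0], "delta_rot": [0, 0, 0], "hand": 0},
  {"delta_pos": [0, 0, 0], "delta_rot": [0, 0, 0], "hand": 0},
  {"delta_pos": [0, 0, 0], "delta_rot": [0, 0, 0], "hand": 0},
  {"delta_pos": [0, 0, 0], "delta_rot": [0, 0, 0], "hand": 0},
  {"delta_pos": [0, 0, 0], "delta_rot": [0, 0, 0], "hand": 0},
  {"delta_pos": [0, 0, 0], "delta_rot": [0, 0, 0], "hand": 0},
])

```text
t: 13.6
eef_pos: [0.4901, 0.142, 0.1167]
ee_rot: [3.141, -0.0, 2.96]
force: [-2.8, 1.8, 5.3]
width: 0.0006
```

Request:
move_arm([
  {"delta_pos": [0, 0, -0.1], "delta_rot": [0, 0, 0], "hand": 0},
  {"delta_pos": [0, 0, -0.1], "delta_rot": [0, 0, 0], "hand": 0},
  {"delta_pos": [0, 0, -0.1], "delta_rot": [0, 0, 0], "hand": 0},
  {"delta_pos": [0, 0, -0.1], "delta_rot": [0, 0, 0], "hand": 0},
  {"delta_pos": [0, 0, -0.1], "delta_rot": [0, 0, 0], "hand": 0},
  {"delta_pos": [0, 0, 0], "delta_rot": [0, 0, 0], "hand": 0},
  {"delta_pos": [0, 0, 0], "delta_rot": [0, 0, 0], "hand": 0},
  {"delta_pos": [0, 0, 0], "delta_rot": [0, 0, 0], "hand": 0},
  {"delta_pos": [0, 0, 0], "delta_rot": [0, 0, 0], "hand": 0},
  {"delta_pos": [0, 0, 0], "delta_rot": [0, 0, 0], "hand": 0},
])

```text
t: 14.6
eef_pos: [0.4902, 0.1423, 0.1118]
ee_rot: [3.14, 0.0, 2.96]
force: [-3.9, 3.8, 6.7]
width: 0.0005
```

```bash
python3 snap.py w9; python3 -c "
from h import *
im=grab_frame('scene');cv2.imwrite('pics/sc9f.png',im)
o=cv2.imread('pics/scene0.png')
f=lambda a:cv2.resize(a[218:268,240:290],None,fx=8,fy=8,interpolation=cv2.INTER_CUBIC)
cv2.imwrite('pics/sc9.png',np.hstack([f(o),f(im)]))
a=cv2.imread('pics/w9r.png')[150:260,140:340];cv2.imwrite('pics/w9c.png',cv2.resize(a,None,fx=4,fy=4,interpolation=cv2.INTER_CUBIC))"
```

```text
14.6 [0.49017462 0.1423234  0.11183529] [3.14003168e+00 2.21631235e-04 2.95972823e+00] 0.0005014978049937281 [-3.89021424  3.83690531  6.74517773] [ 6.67158768e-01  2.25702033e-01 -5.27522272e-01 -1.18723229e-03
 -8.16254213e-01 -2.41900672e+00]
```

View pics/sc9.png

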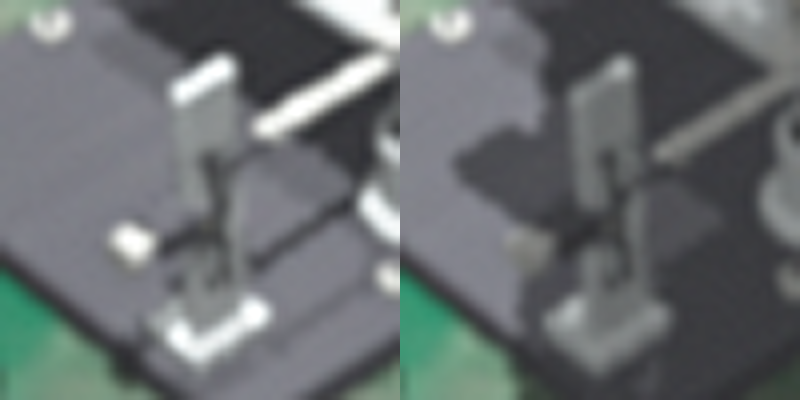

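View pics/w9c.png

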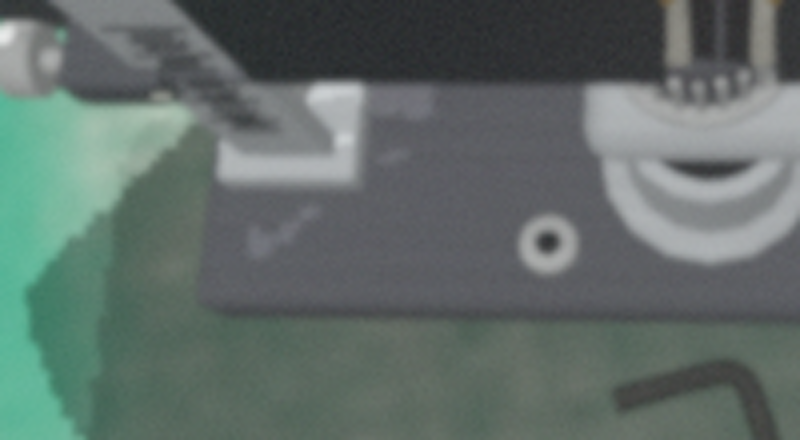

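Request:
move_arm([
  {"delta_pos": [0, 0, -0.1], "delta_rot": [0, 0, 0], "hand": 0},
  {"delta_pos": [0, 0, -0.1], "delta_rot": [0, 0, 0], "hand": 0},
  {"delta_pos": [0, 0, 0], "delta_rot": [0, 0, 0], "hand": 0},
  {"delta_pos": [0, 0, 0], "delta_rot": [0, 0, 0], "hand": 0},
  {"delta_pos": [0, 0, 0], "delta_rot": [0, 0, 0], "hand": 0},
  {"delta_pos": [0, 0, 0], "delta_rot": [0, 0, 0], "hand": 0},
  {"delta_pos": [0, 0, 0], "delta_rot": [0, 0, 0], "hand": 0},
  {"delta_pos": [0, 0, 0], "delta_rot": [0, 0, 0], "hand": 0},
  {"delta_pos": [0, 0, 0], "delta_rot": [0, 0, 0], "hand": 0},
  {"delta_pos": [0, 0, 0], "delta_rot": [0, 0, 0], "hand": 0},
])

```text
t: 15.7
eef_pos: [0.4902, 0.1425, 0.1099]
ee_rot: [3.14, 0.0, 2.96]
force: [-4.6, 4.1, 8.0]
width: 0.0006
```

```bash
python3 snap.py w10
python3 - <<'E'
from fit import *
ims=[grab_frame('scene') for _ in range(3)]
im=np.mean(ims,0).astype(np.uint8);cv2.imwrite('pics/sc10f.png',im)
o=cv2.imread('pics/scene0.png')
f=lambda a:cv2.resize(a[222:262,248:288],None,fx=10,fy=10,interpolation=cv2.INTER_CUBIC)
b=cv2.convertScaleAbs(im,alpha=1.6)
cv2.imwrite('pics/sc10.png',np.hstack([f(o),f(b)]))
T=cams(p)["scene"]
for z in(77,70,66,62,58): print(z,((proj(m2w([(-65,144.5,z),(-65,130,z),(-62.5,153.5,z),(-62.5,135.5,z)],p[:3]),"scene",T=T)-[248,222])*10).round().tolist())
E
```

```text
15.7 [0.49022069 0.14246262 0.10989434] [3.13979837e+00 3.15130589e-04 2.95973747e+00] 0.0005957616734222923 [-4.64279663  4.09890919  8.02306027] [ 6.67266532e-01  2.28290513e-01 -5.29599670e-01 -1.30831108e-03
 -8.11351414e-01 -2.41901770e+00]
77 [[201.0, 175.0], [255.0, 144.0], [159.0, 189.0], [227.0, 150.0]]
70 [[203.0, 202.0], [256.0, 170.0], [161.0, 216.0], [228.0, 176.0]]
66 [[204.0, 216.0], [257.0, 185.0], [162.0, 231.0], [229.0, 191.0]]
62 [[204.0, 231.0], [258.0, 199.0], [163.0, 245.0], [230.0, 206.0]]
58 [[205.0, 246.0], [258.0, 214.0], [164.0, 260.0], [230.0, 220.0]]
```

View pics/sc10.png

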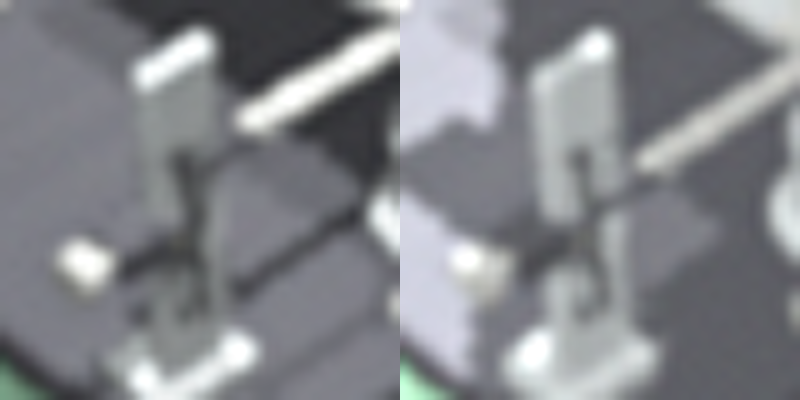

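Run:
```python
from fit import *
T=cams(p)["scene"]
def cen(f,c,a,b):
    g=cv2.cvtColor(cv2.imread(f),cv2.COLOR_BGR2GRAY).astype(float)[a:b,c]; w=np.clip(g-np.percentile(g,50)-.35*(g.max()-np.percentile(g,50)),0,None); return a+(w*np.arange(b-a)).sum()/w.sum()
for c in range(274,288,2): print(c,round(cen('pics/scene0.png',c,222,243),2),round(cen('pics/sc9f.png',c,224,246),2),round(cen('pics/sc10f.png',c,225,246),2))
# model: rotate left arm about axis by theta
piv=np.array([60,0,66.]);ax=np.array([-60,-65,66.])-piv;ax/=np.linalg.norm(ax)
for th in (0,.06,.07,.08,.09):
    ys=np.array([90,130]);P=np.array([(-65,y,77) for y in ys],float)
    best=None
    for sg in(1,-1):
        Q=Ro.from_rotvec(sg*th*ax).apply(P-piv)+piv
        if Q[1,2]<=77: best=Q
    tip=[Ro.from_rotvec(sg*th*ax).apply(np.array([-65,144.5,77])-piv)+piv for sg in(1,-1)]
    q=proj(m2w(best,p[:3]),"scene",T=T); print(th,"tipz",round(min(t[2] for t in tip),1),[round(np.interp(c,q[::-1,0] if q[0,0]>q[1,0] else q[:,0],q[::-1,1] if q[0,0]>q[1,0] else q[:,1]),2) for c in range(274,288,2)])
```

```text
274 232.92 235.65 236.68
276 231.49 234.6 235.48
278 230.5 233.34 234.33
280 229.37 232.23 232.94
282 228.2 230.68 231.64
284 226.88 228.48 229.55
286 229.28 240.3 240.36
0 tipz 77.0 [np.float64(236.11), np.float64(234.94), np.float64(233.77), np.float64(232.6), np.float64(231.44), np.float64(230.27), np.float64(229.1)]
0.06 tipz 65.8 [np.float64(240.13), np.float64(238.83), np.float64(237.54), np.float64(236.25), np.float64(234.95), np.float64(233.66), np.float64(232.37)]
0.07 tipz 63.9 [np.float64(240.78), np.float64(239.47), np.float64(238.15), np.float64(236.84), np.float64(235.53), np.float64(234.21), np.float64(232.9)]
0.08 tipz 62.1 [np.float64(241.43), np.float64(240.1), np.float64(238.76), np.float64(237.43), np.float64(236.1), np.float64(234.76), np.float64(233.43)]
0.09 tipz 60.2 [np.float64(242.08), np.float64(240.72), np.float64(239.37), np.float64(238.02), np.float64(236.66), np.float64(235.31), np.float64(233.96)]
```

Request:
move_arm([
  {"delta_pos": [0, 0, -0.1], "delta_rot": [0, 0, 0], "hand": 0},
  {"delta_pos": [0, 0, -0.1], "delta_rot": [0, 0, 0], "hand": 0},
  {"delta_pos": [0, 0, 0], "delta_rot": [0, 0, 0], "hand": 0},
  {"delta_pos": [0, 0, 0], "delta_rot": [0, 0, 0], "hand": 0},
  {"delta_pos": [0, 0, 0], "delta_rot": [0, 0, 0], "hand": 0},
  {"delta_pos": [0, 0, 0], "delta_rot": [0, 0, 0], "hand": 0},
  {"delta_pos": [0, 0, 0], "delta_rot": [0, 0, 0], "hand": 0},
  {"delta_pos": [0, 0, 0], "delta_rot": [0, 0, 0], "hand": 0},
  {"delta_pos": [0, 0, 0], "delta_rot": [0, 0, 0], "hand": 0},
  {"delta_pos": [0, 0, 0], "delta_rot": [0, 0, 0], "hand": 0},
])

```text
t: 16.9
eef_pos: [0.4903, 0.1425, 0.108]
ee_rot: [3.14, 0.0, 2.96]
force: [-5.2, 4.7, 7.4]
width: 0.0006
```

```bash
cat > chk.py <<'E'
import sys
from h import *
n=sys.argv[1]
im=np.mean([grab_frame('scene') for _ in range(3)],0).astype(np.uint8);cv2.imwrite(f'pics/{n}f.png',im)
o=cv2.imread('pics/scene0.png')
f=lambda a:cv2.resize(a[222:262,248:288],None,fx=10,fy=10,interpolation=cv2.INTER_CUBIC)
cv2.imwrite(f'pics/{n}.png',np.hstack([f(o),f(cv2.convertScaleAbs(im,alpha=1.6))]))
def cen(f,c,a,b):
    g=cv2.cvtColor(cv2.imread(f),cv2.COLOR_BGR2GRAY).astype(float)[a:b,c]; w=np.clip(g-np.percentile(g,50)-.35*(g.max()-np.percentile(g,50)),0,None); return a+(w*np.arange(b-a)).sum()/w.sum()
print([round(cen(f'pics/{n}f.png',c,225,247)-cen('pics/scene0.png',c,222,243),2) for c in range(274,284)])
E
python3 chk.py sc11; python3 -c "
from h import *
s=get_state();print(s['t'],s['eef_pos'],s['force'])"
```

```text
[np.float64(4.79), np.float64(4.87), np.float64(4.89), np.float64(4.67), np.float64(4.81), np.float64(4.55), np.float64(4.3), np.float64(4.52), np.float64(4.14), np.float64(3.23)]
17.05 [0.49026384 0.14252883 0.1079685 ] [-4.87556386  5.34643451  6.87293332]
```

View pics/sc11.png

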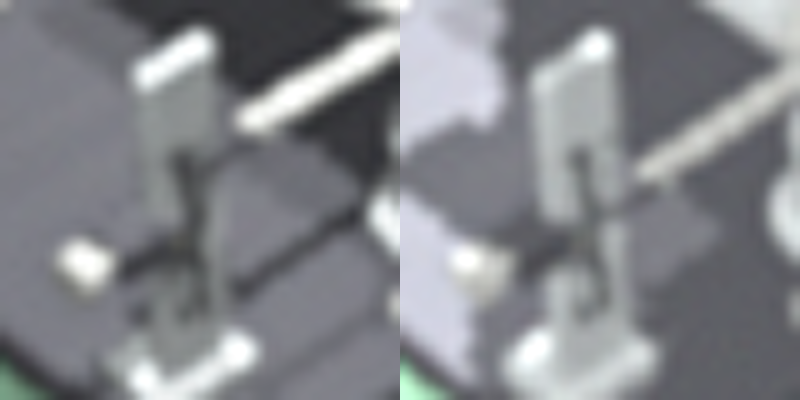

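Request:
move_arm([
  {"delta_pos": [0, 0, -0.08], "delta_rot": [0, 0, 0], "hand": 0},
  {"delta_pos": [0, 0, 0], "delta_rot": [0, 0, 0], "hand": 0},
  {"delta_pos": [0, 0, 0], "delta_rot": [0, 0, 0], "hand": 0},
  {"delta_pos": [0, 0, 0], "delta_rot": [0, 0, 0], "hand": 0},
  {"delta_pos": [0, 0, 0], "delta_rot": [0, 0, 0], "hand": 0},
  {"delta_pos": [0, 0, 0], "delta_rot": [0, 0, 0], "hand": 0},
  {"delta_pos": [0, 0, 0], "delta_rot": [0, 0, 0], "hand": 0},
  {"delta_pos": [0, 0, 0], "delta_rot": [0, 0, 0], "hand": 0},
  {"delta_pos": [0, 0, 0], "delta_rot": [0, 0, 0], "hand": 0},
  {"delta_pos": [0, 0, 0], "delta_rot": [0, 0, 0], "hand": 0},
])

```text
t: 18.05
eef_pos: [0.4903, 0.1426, 0.1072]
ee_rot: [3.14, 0.0, 2.96]
force: [-5.7, 4.9, 8.0]
width: 0.0002
```

```bash
python3 chk.py sc12
python3 - <<'E'
import cv2
a=cv2.imread('pics/sc12f.png');
cv2.imwrite('pics/sc12z.png',cv2.resize(cv2.convertScaleAbs(a[232:257,253:278],alpha=2.2),None,fx=24,fy=24,interpolation=cv2.INTER_CUBIC))
E
```

```text
[np.float64(5.36), np.float64(5.39), np.float64(5.2), np.float64(5.28), np.float64(5.02), np.float64(4.71), np.float64(4.94), np.float64(4.72), np.float64(3.98), np.float64(3.57)]
```

View pics/sc12z.png

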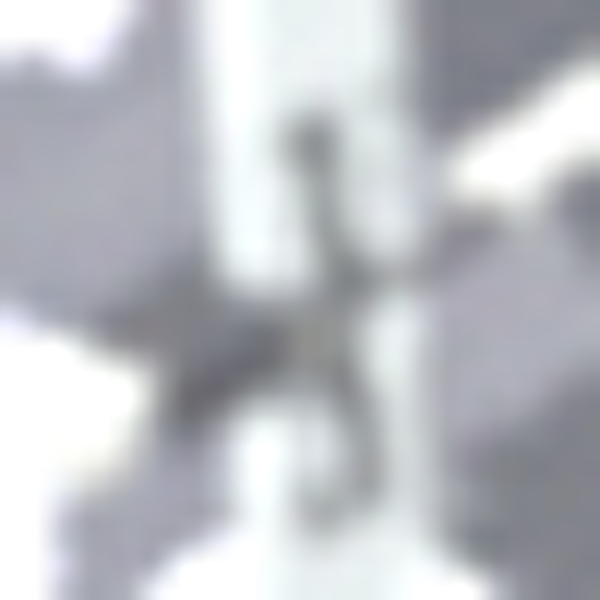

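Request:
move_arm([
  {"delta_pos": [0, 0, -0.06], "delta_rot": [0, 0, 0], "hand": 0},
  {"delta_pos": [0, 0, 0], "delta_rot": [0, 0, 0], "hand": 0},
  {"delta_pos": [0, 0, 0], "delta_rot": [0, 0, 0], "hand": 0},
  {"delta_pos": [0, 0, 0], "delta_rot": [0, 0, 0], "hand": 0},
  {"delta_pos": [0, 0, 0], "delta_rot": [0, 0, 0], "hand": 0},
  {"delta_pos": [0, 0, 0], "delta_rot": [0, 0, 0], "hand": 0},
  {"delta_pos": [0, 0, 0], "delta_rot": [0, 0, 0], "hand": 0},
  {"delta_pos": [0, 0, 0], "delta_rot": [0, 0, 0], "hand": 0},
  {"delta_pos": [0, 0, 0], "delta_rot": [0, 0, 0], "hand": 0},
  {"delta_pos": [0, 0, 0], "delta_rot": [0, 0, 0], "hand": 0},
])

```text
t: 19.2
eef_pos: [0.4903, 0.1426, 0.1066]
ee_rot: [3.14, 0.0, 2.96]
force: [-4.9, 5.5, 9.3]
width: 0.0002
```

```bash
python3 chk.py sc13
python3 - <<'E'
import cv2
a=cv2.imread('pics/sc13f.png');
cv2.imwrite('pics/sc13z.png',cv2.resize(cv2.convertScaleAbs(a[232:257,253:278],alpha=2.2),None,fx=24,fy=24,interpolation=cv2.INTER_CUBIC))
E
```

```text
[np.float64(5.51), np.float64(5.55), np.float64(5.59), np.float64(5.41), np.float64(5.19), np.float64(5.25), np.float64(5.08), np.float64(4.88), np.float64(4.06), np.float64(3.06)]
```

View pics/sc13z.png

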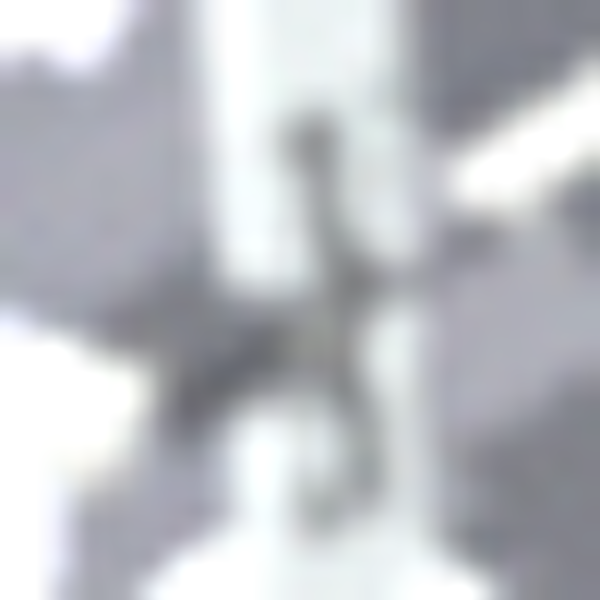

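Request:
move_arm([
  {"delta_pos": [0, 0, 0.3], "delta_rot": [0, 0, 0], "hand": 0},
  {"delta_pos": [0, 0, 0.3], "delta_rot": [0, 0, 0], "hand": 0},
  {"delta_pos": [0, 0, 0.3], "delta_rot": [0, 0, 0], "hand": 0},
  {"delta_pos": [0, 0, 0.4], "delta_rot": [0, 0, 0], "hand": 0},
  {"delta_pos": [0, 0, 0.5], "delta_rot": [0, 0, 0], "hand": 0},
  {"delta_pos": [0, 0, 0.6], "delta_rot": [0, 0, 0], "hand": 0},
  {"delta_pos": [0, 0, 0.6], "delta_rot": [0, 0, 0], "hand": 0},
  {"delta_pos": [0, 0, 0.5], "delta_rot": [0, 0, 0], "hand": 0},
  {"delta_pos": [0, 0, 0], "delta_rot": [0, 0, 0], "hand": 0},
  {"delta_pos": [0, 0, 0], "delta_rot": [0, 0, 0], "hand": 0},
])

```text
t: 20.35
eef_pos: [0.4901, 0.1417, 0.1411]
ee_rot: [3.141, -0.0, 2.959]
force: [-0.1, 0.5, -0.4]
width: 0.0002
```

```bash
python3 chk.py sc14; python3 snap.py w14
python3 - <<'E'
from h import *
a=cv2.imread('pics/sc14f.png')
cv2.imwrite('pics/sc14R.png',cv2.resize(cv2.convertScaleAbs(a[170:210,335:375],alpha=1.2),None,fx=14,fy=14,interpolation=cv2.INTER_CUBIC))
E
```

```text
[np.float64(0.23), np.float64(0.19), np.float64(0.14), np.float64(0.28), np.float64(0.19), np.float64(0.26), np.float64(0.22), np.float64(0.21), np.float64(0.2), np.float64(0.17)]
20.5 [0.4899552  0.14156992 0.14076411] [ 3.14142736e+00 -4.90132639e-04  2.95938563e+00] 0.00046727458795670833 [0.35454888 1.14476625 0.05428196] [ 6.66485989e-01  1.89444476e-01 -4.93977310e-01 -6.15126774e-04
 -8.87574555e-01 -2.41910100e+00]
```

View pics/sc14.png

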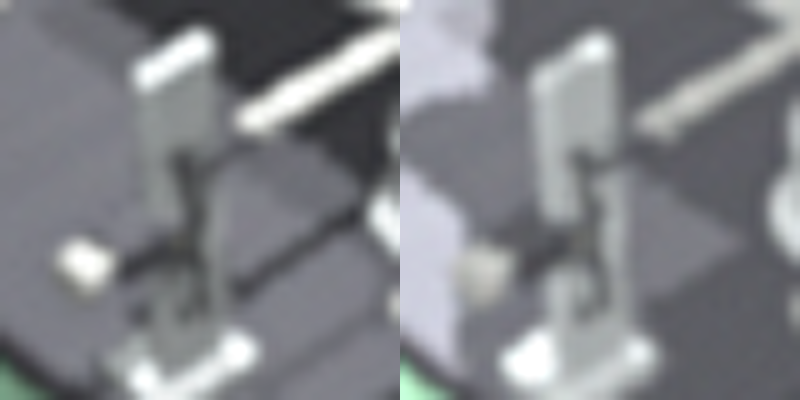

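View pics/sc14R.png

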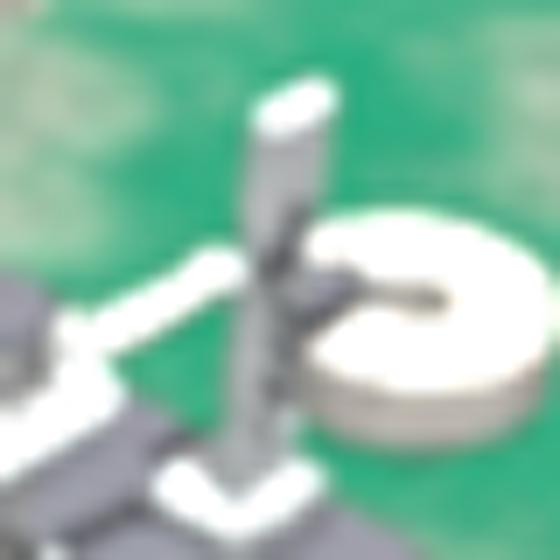

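```bash
python3 - <<'E'
from fit import *
T=cams(p)["scene"]
P=lambda L:((proj(m2w(L,p[:3]),"scene",T=T)-[335,170])*14).round().tolist()
print("top corners",P([(-62.5,-153.5,104),(-57.5,-135.5,104),(-62.5,-135.5,104),(-57.5,-153.5,104)]),"ptr",P([(-65,-130,77),(-65,-144.5,77)]))
for z in(49,52,55,58,61,64): print(z,P([(-57,-153.5,z),(-57,-160,z),(-57,-165,z),(-60,-174,z)]))
E
sed 's/222:262,248:288/170:210,335:375/' chk.py > chkR.py
```

```text
top corners [[334.0, 100.0], [248.0, 125.0], [270.0, 135.0], [312.0, 90.0]] ptr [[249.0, 282.0], [300.0, 252.0]]
49 [[283.0, 345.0], [305.0, 332.0], [322.0, 322.0], [365.0, 311.0]]
52 [[285.0, 332.0], [307.0, 319.0], [323.0, 309.0], [366.0, 297.0]]
55 [[286.0, 318.0], [308.0, 305.0], [325.0, 295.0], [368.0, 284.0]]
58 [[287.0, 305.0], [310.0, 292.0], [326.0, 282.0], [369.0, 270.0]]
61 [[289.0, 291.0], [311.0, 278.0], [328.0, 268.0], [371.0, 256.0]]
64 [[290.0, 277.0], [312.0, 264.0], [329.0, 254.0], [372.0, 243.0]]
```

Request:
move_arm([
  {"delta_pos": [-0.3, -1.3, 0.5], "delta_rot": [0, 0, 0], "hand": 0},
  {"delta_pos": [-0.3, -1.8, 0], "delta_rot": [0, 0, 0], "hand": 0},
  {"delta_pos": [-0.35, -1.8, 0], "delta_rot": [0, 0, 0], "hand": 0},
  {"delta_pos": [-0.35, -1.8, 0], "delta_rot": [0, 0, 0], "hand": 0},
  {"delta_pos": [-0.35, -1.8, 0], "delta_rot": [0, 0, 0], "hand": 0},
  {"delta_pos": [-0.35, -1.8, 0], "delta_rot": [0, 0, 0], "hand": 0},
  {"delta_pos": [-0.3, -1.6, 0], "delta_rot": [0, 0, 0], "hand": 0},
  {"delta_pos": [-0.15, -0.8, 0], "delta_rot": [0, 0, 0], "hand": 0},
  {"delta_pos": [0, 0, -0.8], "delta_rot": [0, 0, 0], "hand": 0},
  {"delta_pos": [0, 0, 0], "delta_rot": [0, 0, 0], "hand": 0},
])

```text
t: 21.55
eef_pos: [0.4652, 0.0144, 0.137]
ee_rot: [3.142, -0.001, 2.959]
force: [-0.4, -0.8, 0.6]
width: 0.0003
```

```bash
python3 snap.py w15;python3 chk.py sc15
python3 - <<'E'
from h import *
a=cv2.imread('pics/sc15f.png')
cv2.imwrite('pics/sc15R.png',cv2.resize(a[165:215,310:380],None,fx=10,fy=10,interpolation=cv2.INTER_CUBIC))
a=cv2.imread('pics/w15r.png')[150:260,280:480];cv2.imwrite('pics/w15c.png',cv2.resize(a,None,fx=4,fy=4,interpolation=cv2.INTER_CUBIC))
E
```

```text
21.55 [0.46516425 0.01436986 0.13700416] [ 3.14158486e+00 -1.24929274e-03  2.95855539e+00] 0.0003090012206958058 [-0.42567226 -0.78368815  0.62246276] [ 4.55043513e-01  1.22467204e-01 -5.88999534e-01 -9.89913190e-04
 -8.60328669e-01 -2.20823113e+00]
[np.float64(-0.01), np.float64(0.03), np.float64(-0.0), np.float64(0.06), np.float64(-0.0), np.float64(0.16), np.float64(0.43), np.float64(0.31), np.float64(-0.02), np.float64(-0.0)]
```

View pics/sc15R.png

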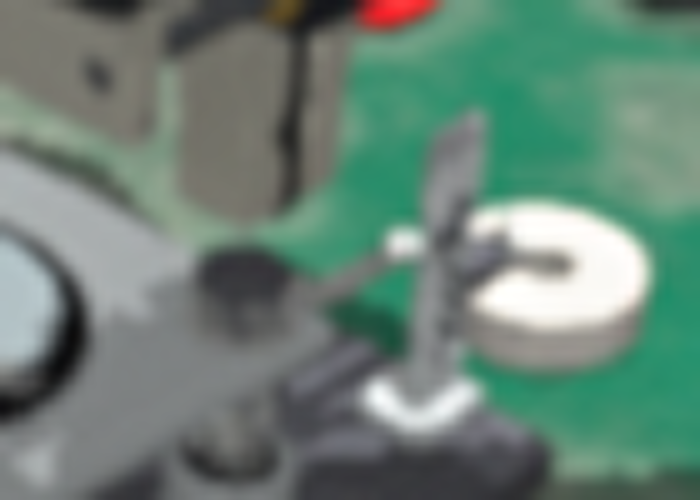

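View pics/w15c.png

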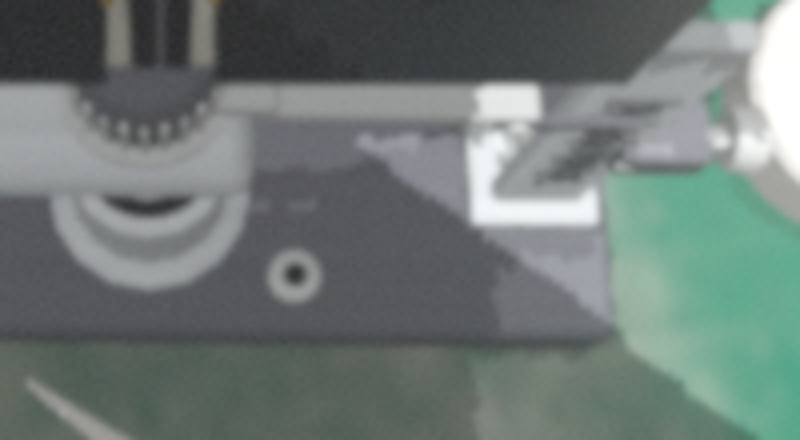

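View pics/sc15.png

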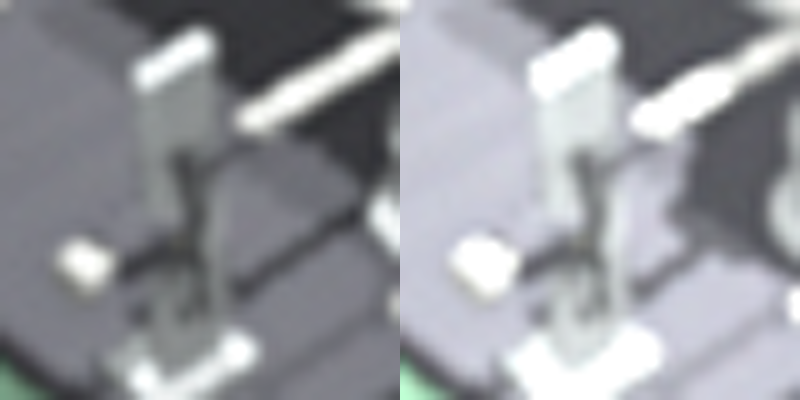

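Request:
move_arm([
  {"delta_pos": [0, 0.2, -0.6], "delta_rot": [0, 0, 0], "hand": 0},
  {"delta_pos": [0, 0, -0.6], "delta_rot": [0, 0, 0], "hand": 0},
  {"delta_pos": [0, 0, -0.4], "delta_rot": [0, 0, 0], "hand": 0},
  {"delta_pos": [0, 0, -0.2], "delta_rot": [0, 0, 0], "hand": 0},
  {"delta_pos": [0, 0, -0.2], "delta_rot": [0, 0, 0], "hand": 0},
  {"delta_pos": [0, 0, -0.2], "delta_rot": [0, 0, 0], "hand": 0},
  {"delta_pos": [0, 0, -0.2], "delta_rot": [0, 0, 0], "hand": 0},
  {"delta_pos": [0, 0, -0.2], "delta_rot": [0, 0, 0], "hand": 0},
  {"delta_pos": [0, 0, -0.2], "delta_rot": [0, 0, 0], "hand": 0},
  {"delta_pos": [0, 0, 0], "delta_rot": [0, 0, 0], "hand": 0},
])

```text
t: 22.75
eef_pos: [0.4641, 0.0158, 0.1098]
ee_rot: [-3.14, -0.003, 2.959]
force: [-5.1, -2.3, 7.5]
width: 0.0006
```

```bash
python3 snap.py w16
cat > chkR.py <<'E'
import sys
from h import *
n=sys.argv[1]
im=np.mean([grab_frame('scene') for _ in range(3)],0).astype(np.uint8);cv2.imwrite(f'pics/{n}f.png',im)
f=lambda a:cv2.resize(a[172:207,335:370],None,fx=11,fy=11,interpolation=cv2.INTER_CUBIC)
cv2.imwrite(f'pics/{n}.png',np.hstack([f(cv2.imread('pics/sc15f.png')),f(im)]))
a=cv2.imread(sys.argv[2])[140:260,280:480];cv2.imwrite(f'pics/{n}w.png',cv2.resize(a,None,fx=4,fy=4,interpolation=cv2.INTER_CUBIC))
E
python3 chkR.py sc16 pics/w16r.png
```

```text
22.75 [0.46413725 0.01576204 0.10978805] [-3.14024819e+00 -2.61375475e-03  2.95904913e+00] 0.0006161499065286737 [-5.0909605  -2.28847748  7.47666652] [ 4.59283684e-01  1.59236627e-01 -6.23278135e-01 -6.85942699e-04
 -7.91180182e-01 -2.21213885e+00]
```

View pics/sc16.png

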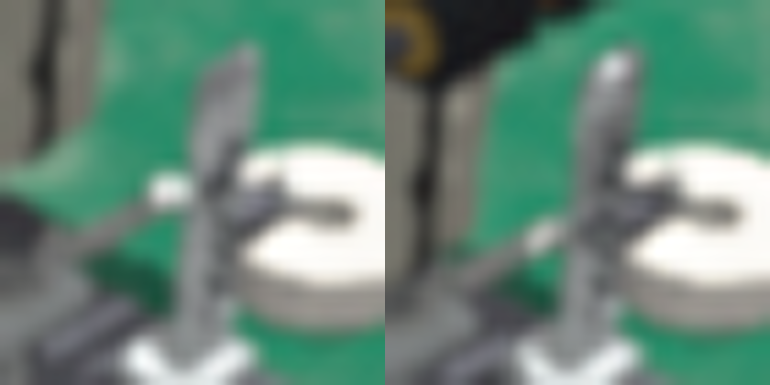

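View pics/sc16w.png

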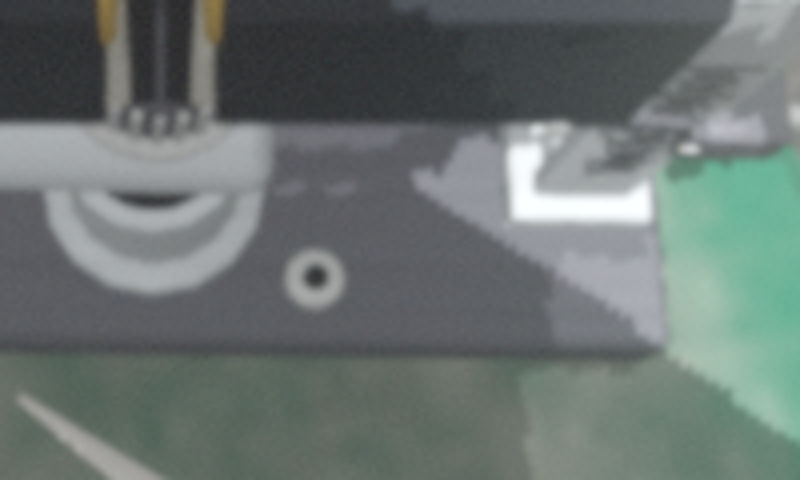

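```bash
cat > modR.py <<'E'
from fit import *
T=cams(p)["scene"];piv=np.array([60,0,66.]);ax=np.array([-60,65,66.])-piv;ax/=np.linalg.norm(ax)
def arm(th,P):
    Qs=[Ro.from_rotvec(s*th*ax).apply(np.array(P,float)-piv)+piv for s in(1,-1)];return min(Qs,key=lambda Q:Q[-1,2])
base=None
for th in(0,.06,.07,.08,.09,.1,.11,.12):
    Q=arm(th,[(-65,-95,79),(-65,-130,79),(-65,-144.5,77)]);q=proj(m2w(Q,p[:3]),"scene",T=T)
    r=np.array([np.interp(c,q[:2,0],q[:2,1]) for c in range(344,352)]);base=r if base is None else base
    print(th,"tipz",Q[2,2].round(1),(r-base).round(2),"end px zoom",((q[1]-[335,172])*11).round())
E
python3 modR.py
cat > cenR.py <<'E'
import sys
from h import *
def cen(f,c,a,b):
    I=cv2.imread(f).astype(float)[a:b,c]; g=I[:,2] # red channel: arm vs green
    m=np.percentile(g,40); w=np.clip(g-m-.35*(g.max()-m),0,None); return a+(w*np.arange(b-a)).sum()/w.sum()
for n in sys.argv[1:]:
    print(n,[round(cen(n,c,184,200),2) for c in range(344,352)])
E
python3 cenR.py pics/scene0.png pics/sc14f.png pics/sc15f.png pics/sc16f.png
```

```text
0 tipz 77.0 [0. 0. 0. 0. 0. 0. 0. 0.] end px zoom [196. 192.]
0.06 tipz 65.8 [2.89 2.95 3.01 3.06 3.12 3.18 3.23 3.29] end px zoom [195. 230.]
0.07 tipz 63.9 [3.37 3.43 3.5  3.57 3.63 3.7  3.76 3.83] end px zoom [194. 237.]
0.08 tipz 62.1 [3.84 3.91 3.99 4.07 4.14 4.22 4.29 4.37] end px zoom [193. 243.]
0.09 tipz 60.2 [4.31 4.39 4.48 4.56 4.65 4.73 4.82 4.9 ] end px zoom [193. 249.]
0.1 tipz 58.3 [4.78 4.87 4.96 5.06 5.15 5.25 5.34 5.43] end px zoom [192. 256.]
0.11 tipz 56.4 [5.24 5.35 5.45 5.55 5.65 5.76 5.86 5.96] end px zoom [191. 262.]
0.12 tipz 54.6 [5.71 5.82 5.93 6.04 6.16 6.27 6.38 6.49] end px zoom [190. 268.]
pics/scene0.png [np.float64(192.31), np.float64(191.8), np.float64(191.27), np.float64(190.72), np.float64(189.95), np.float64(189.3), np.float64(188.91), np.float64(188.82)]
pics/sc14f.png [np.float64(192.32), np.float64(191.81), np.float64(191.28), np.float64(190.72), np.float64(189.97), np.float64(189.31), np.float64(188.91), np.float64(188.82)]
pics/sc15f.png [np.float64(192.72), np.float64(192.97), np.float64(192.37), np.float64(190.98), np.float64(189.45), np.float64(188.99), np.float64(188.88), np.float64(188.82)]
pics/sc16f.png [np.float64(195.53), np.float64(194.98), np.float64(194.35), np.float64(193.83), np.float64(193.33), np.float64(192.95), np.float64(192.64), np.float64(194.78)]
```

Request:
move_arm([
  {"delta_pos": [0, 0, -0.1], "delta_rot": [0, 0, 0], "hand": 0},
  {"delta_pos": [0, 0, -0.1], "delta_rot": [0, 0, 0], "hand": 0},
  {"delta_pos": [0, 0, -0.1], "delta_rot": [0, 0, 0], "hand": 0},
  {"delta_pos": [0, 0, -0.1], "delta_rot": [0, 0, 0], "hand": 0},
  {"delta_pos": [0, 0, 0], "delta_rot": [0, 0, 0], "hand": 0},
  {"delta_pos": [0, 0, 0], "delta_rot": [0, 0, 0], "hand": 0},
  {"delta_pos": [0, 0, 0], "delta_rot": [0, 0, 0], "hand": 0},
  {"delta_pos": [0, 0, 0], "delta_rot": [0, 0, 0], "hand": 0},
  {"delta_pos": [0, 0, 0], "delta_rot": [0, 0, 0], "hand": 0},
  {"delta_pos": [0, 0, 0], "delta_rot": [0, 0, 0], "hand": 0},
])

```text
t: 23.95
eef_pos: [0.4638, 0.0155, 0.1059]
ee_rot: [-3.14, -0.003, 2.959]
force: [-6.8, -2.2, 8.0]
width: 0.0004
```

```bash
python3 snap.py w17; python3 chkR.py sc17 pics/w17r.png; python3 cenR.py pics/sc17f.png
```

```text
23.95 [0.46383618 0.01552852 0.10590326] [-3.13988115e+00 -3.00212025e-03  2.95892312e+00] 0.0004009927466646859 [-6.82427305 -2.24968344  8.04753596] [ 4.59156054e-01  1.64654884e-01 -6.28168471e-01 -6.05333274e-04
 -7.81402379e-01 -2.21218887e+00]
pics/sc17f.png [np.float64(194.55), np.float64(196.31), np.float64(195.89), np.float64(195.26), np.float64(194.82), np.float64(194.43), np.float64(194.22), np.float64(194.79)]
```

View pics/sc17.png

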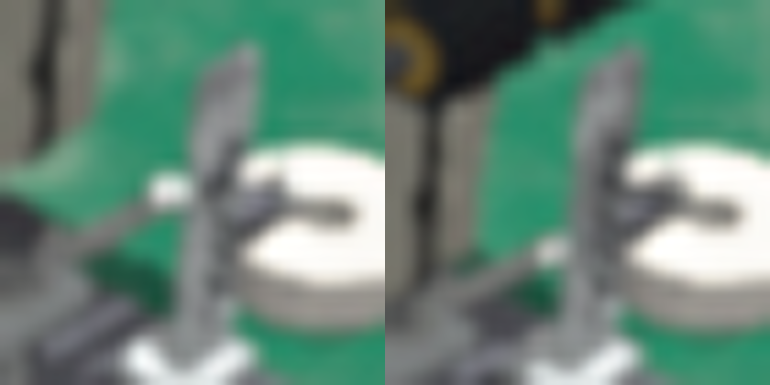

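View pics/sc17w.png

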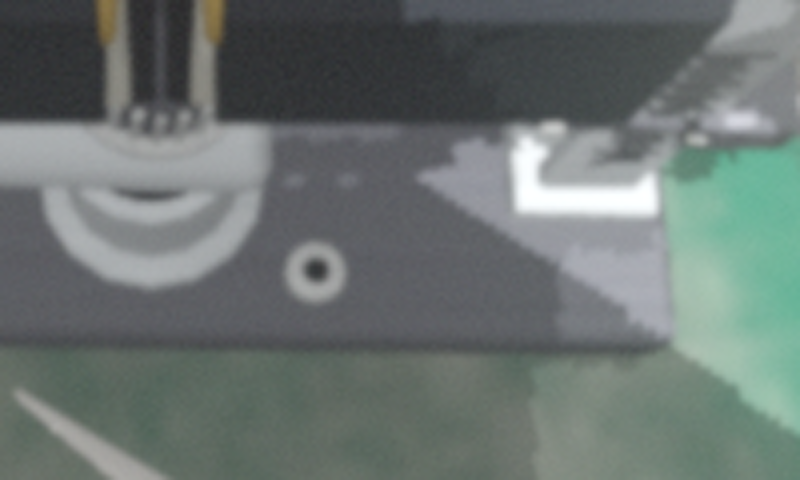

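Request:
move_arm([
  {"delta_pos": [0, 0, -0.06], "delta_rot": [0, 0, 0], "hand": 0},
  {"delta_pos": [0, 0, -0.06], "delta_rot": [0, 0, 0], "hand": 0},
  {"delta_pos": [0, 0, 0], "delta_rot": [0, 0, 0], "hand": 0},
  {"delta_pos": [0, 0, 0], "delta_rot": [0, 0, 0], "hand": 0},
  {"delta_pos": [0, 0, 0], "delta_rot": [0, 0, 0], "hand": 0},
  {"delta_pos": [0, 0, 0], "delta_rot": [0, 0, 0], "hand": 0},
  {"delta_pos": [0, 0, 0], "delta_rot": [0, 0, 0], "hand": 0},
  {"delta_pos": [0, 0, 0], "delta_rot": [0, 0, 0], "hand": 0},
  {"delta_pos": [0, 0, 0], "delta_rot": [0, 0, 0], "hand": 0},
  {"delta_pos": [0, 0, 0], "delta_rot": [0, 0, 0], "hand": 0},
])

```text
t: 25.15
eef_pos: [0.4638, 0.0155, 0.1047]
ee_rot: [-3.14, -0.003, 2.959]
force: [-7.2, -2.5, 8.6]
width: 0.0004
```

```bash
python3 snap.py w18; python3 chkR.py sc18 pics/w18r.png; python3 cenR.py pics/sc18f.png
python3 - <<'E'
import cv2
a=cv2.imread('pics/w18r.png')[150:200,400:500];cv2.imwrite('pics/w18z.png',cv2.resize(cv2.convertScaleAbs(a,alpha=1.3),None,fx=8,fy=8,interpolation=cv2.INTER_CUBIC))
E
```

```text
25.15 [0.46377517 0.01547199 0.10470356] [-3.13976661e+00 -3.12013141e-03  2.95893485e+00] 0.00035373156972119864 [-7.2104129  -2.50274594  8.56780889] [ 4.59118074e-01  1.66394541e-01 -6.29604287e-01 -5.76868853e-04
 -7.78390019e-01 -2.21215787e+00]
pics/sc18f.png [np.float64(195.73), np.float64(196.97), np.float64(196.24), np.float64(195.88), np.float64(195.21), np.float64(195.08), np.float64(194.99), np.float64(196.44)]
```

View pics/sc18.png

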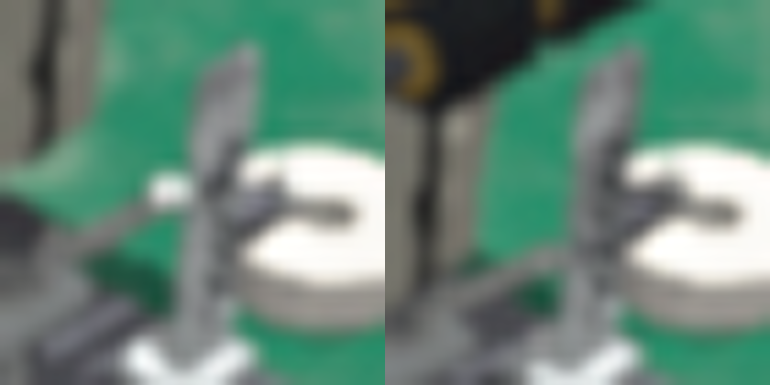

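View pics/w18z.png

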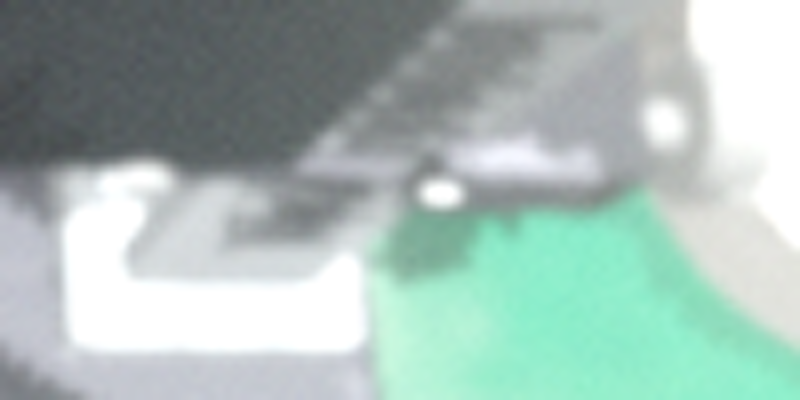

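Run:
```python
from meas import *
o=(400,150)
W=wcam(np.load("w18.npy"))
L=[(-65,-130,z) for z in(65,61,57,53)]+[(-65,-144.5,z) for z in(65,61,57,53)]
print("raw",crop(L,W,o,8).tolist()); print("dot raw",crop([(-65.3,-151.7,56.5),(-60,-168,57),(-90,-162.5,14)],W,o,8).tolist())
a=cv2.imread('pics/w18r.png');cv2.imwrite('pics/w18y.png',cv2.resize(cv2.convertScaleAbs(a[140:240,400:500],alpha=1.2),None,fx=6,fy=6,interpolation=cv2.INTER_CUBIC))
```

```text
raw [[261.0, 124.0], [242.0, 144.0], [225.0, 162.0], [208.0, 180.0], [457.0, 126.0], [434.0, 145.0], [413.0, 164.0], [392.0, 181.0]]
dot raw [[504.0, 170.0], [709.0, 106.0], [448.0, 590.0]]
```

View pics/w18y.png

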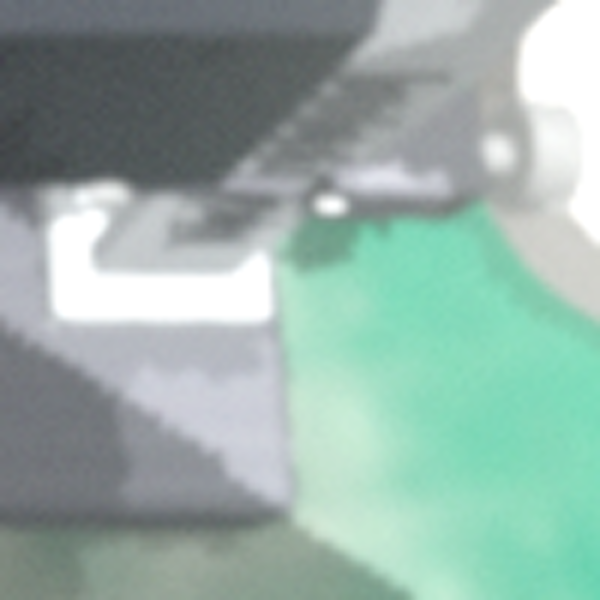

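Request:
move_arm([
  {"delta_pos": [0, 0, -0.05], "delta_rot": [0, 0, 0], "hand": 0},
  {"delta_pos": [0, 0, 0], "delta_rot": [0, 0, 0], "hand": 0},
  {"delta_pos": [0, 0, 0], "delta_rot": [0, 0, 0], "hand": 0},
  {"delta_pos": [0, 0, 0], "delta_rot": [0, 0, 0], "hand": 0},
  {"delta_pos": [0, 0, 0], "delta_rot": [0, 0, 0], "hand": 0},
  {"delta_pos": [0, 0, 0], "delta_rot": [0, 0, 0], "hand": 0},
  {"delta_pos": [0, 0, 0], "delta_rot": [0, 0, 0], "hand": 0},
  {"delta_pos": [0, 0, 0], "delta_rot": [0, 0, 0], "hand": 0},
  {"delta_pos": [0, 0, 0], "delta_rot": [0, 0, 0], "hand": 0},
  {"delta_pos": [0, 0, 0], "delta_rot": [0, 0, 0], "hand": 0},
])

```text
t: 26.35
eef_pos: [0.4637, 0.0154, 0.1042]
ee_rot: [-3.14, -0.003, 2.959]
force: [-6.8, -2.6, 8.7]
width: 0.0007
```

```bash
python3 chkR.py sc19 pics/w18r.png; python3 cenR.py pics/sc19f.png
python3 - <<'E'
from fit import *
a=cv2.imread('pics/sc19f.png');b=cv2.imread('pics/scene0.png');g=lambda a:cv2.resize(cv2.convertScaleAbs(a[178:203,343:368],alpha=1.5),None,fx=16,fy=16,interpolation=cv2.INTER_CUBIC)
cv2.imwrite('pics/sc19z.png',np.hstack([g(b),g(a)]))
E
```

```text
pics/sc19f.png [np.float64(195.98), np.float64(197.17), np.float64(196.47), np.float64(195.96), np.float64(195.38), np.float64(195.18), np.float64(195.19), np.float64(195.88)]
```

View pics/sc19z.png

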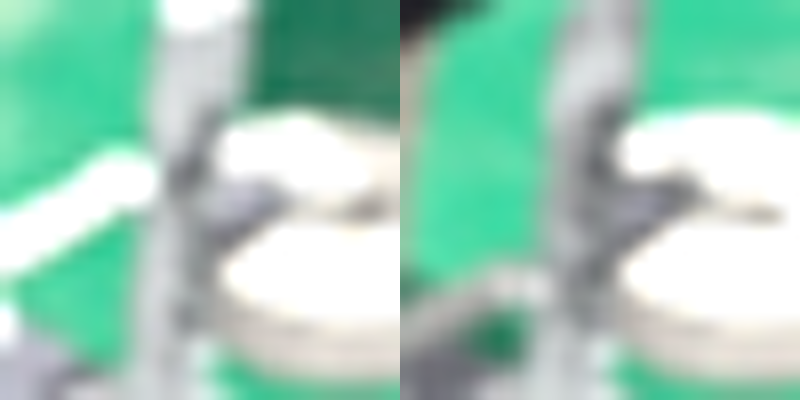

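Run:
```python
import cv2,numpy as np
f=lambda n,x,y:cv2.resize(cv2.convertScaleAbs(cv2.imread(f'pics/{n}r.png')[y:y+30,x:x+36],alpha=1.5),None,fx=11,fy=11,interpolation=cv2.INTER_CUBIC)
cv2.imwrite('pics/tabs.png',np.vstack([np.hstack([f('w5',285,190),f('w4',300,160)]),np.hstack([f('w6',288,232),f('w1',474-20,258)])])[:660,:792])
```

```text
[ WARN:0@0.053] global loadsave.cpp:275 findDecoder imread_('pics/w1r.png'): can't open/read file: check file path/integrity
Traceback (most recent call last):
TypeError: 'NoneType' object is not subscriptable
```

Run:
```python
import cv2,numpy as np
cv2.imwrite('pics/w1r.png',cv2.rotate(cv2.imread('pics/w1.png'),cv2.ROTATE_180))
f=lambda n,x,y:cv2.resize(cv2.convertScaleAbs(cv2.imread(f'pics/{n}r.png')[y:y+27,x:x+36],alpha=1.5),None,fx=11,fy=11,interpolation=cv2.INTER_CUBIC)
cv2.imwrite('pics/tabs.png',np.vstack([np.hstack([f('w5',285,195),f('w4',300,165)]),np.hstack([f('w6',288,234),f('w1',454,260)])]))
```

```text
(no output)
```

View pics/tabs.png

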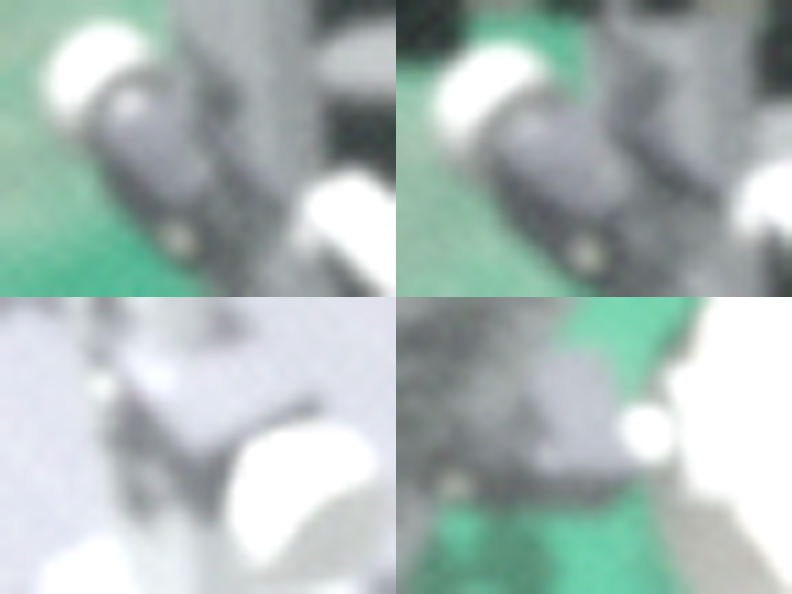

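```bash
cat > ba.py <<'E'
from h import *
from scipy.spatial.transform import Rotation as Ro
from fit import obs,top,sc
TC=camera_info("wrist")["T_tool_cam"];K=camera_info("wrist")["camera_matrix"]
C={n:camera_info(n)["world_from_camera"] for n in("top","scene")}
kn={"LC":(-60,65,98.5),"RC":(-60,-65,98.5),"LS":(-60,144.5,104),"RS":(-60,-144.5,104),"BLF":(-90,162.5,14),"BRF":(-90,-162.5,14),"MIR":(-4,0,90)}
un=["LK","RK","LD","RD","LSH","RSH"]
def c(z,ox,oy,x,y): return (ox+x/z,oy+y/z)
W={"w1":{"LS":(132.8,227),"RS":(469.3,243.3),"LC":c(2.2,120,170,232,142),"RC":c(2.2,120,170,552,160),"BLF":c(2.2,120,170,57,290),"BRF":c(2.2,120,170,750,331),
 "LK":c(10,110,220,120,310),"LD":c(10,110,220,335,370),"RK":c(10,430,235,530,375),"RD":c(10,430,235,292,420),"LSH":c(10,110,220,178,315),"RSH":c(10,430,235,467,375)},
"w2":{"LC":(304.7,187.3),"RC":(480,185.1)},
"w5":{"LS":c(5,250,160,276,101),"LC":c(5,250,160,563,380),"BLF":c(5,250,160,163,492),"LK":c(11,285,195,95,75),"LD":c(11,285,195,178,238),"LSH":c(11,285,195,130,100)},
"w6":{"RS":c(5,190,180,525,70),"BRF":c(5,190,180,470,558),"RK":c(5,190,180,630,365),"RD":c(11,288,234,103,88)},
"w8":{"BLF":c(4,140,150,235,318),"LK":c(4,140,150,48,85),"LD":c(4,140,150,185,119),"LSH":c(4,140,150,78,85)},
"w9":{"BLF":c(4,140,150,205,308),"LK":c(4,140,150,20,60),"LD":c(4,140,150,160,95)},
"w15":{"BRF":c(4,280,150,610,338),"RSH":c(4,280,150,720,138)},
"w18":{"BRF":c(6,400,140,292,516),"RD":c(6,400,140,330,205),"RSH":c(6,400,140,498,150)}}
st={n:np.load(n+".npy") for n in W}
def tm(s):
    T=np.eye(4);T[:3,:3]=Ro.from_euler("xyz",s[3:]).as_matrix();T[:3,3]=s[:3];return T
def sm(d):
    T=np.eye(4);T[:3,:3]=Ro.from_rotvec(d[3:]).as_matrix();T[:3,3]=d[:3];return T
def P2(P,T,K):
    V=np.linalg.inv(T);q=(P@V[:3,:3].T+V[:3,3])@K.T;return q[:,:2]/q[:,2:]
NI=len(W)
def unpack(v): return v[:3],v[3:9],v[9:15],v[15:21],v[21:21+6*NI].reshape(NI,6),v[21+6*NI:].reshape(-1,3)
def wT(n,he,pi): return tm(st[n])@TC@sm(he)@sm(pi)
def res(v,det=False):
    M,he,ct,cs,pi,U=unpack(v);r=[];out={}
    D=dict(kn);D.update({k:u for k,u in zip(un,U)})
    for i,n in enumerate(W):
        k=list(W[n]);q=P2(m2w([D[a] for a in k],M),wT(n,he,pi[i]),K);o=np.array([(639-a,399-b) for a,b in W[n].values()])
        e=(q-o);out[n]=dict(zip(k,e.round(1).tolist()));r.append(e.ravel()/.5)
    for n,d in(("top",ct),("scene",cs)):
        o=obs[n];q=P2(m2w(list(o),M),C[n]@sm(d),camera_info(n)["camera_matrix"]);r.append((q-np.array(list(o.values()))).ravel()/.7)
    pr=np.array([.003]*3+[.006]*3)
    r+= [he/pr,ct/pr,cs/pr,(pi/([.0007]*3+[.0015]*3)).ravel()]
    # weak symmetry priors: screws on scale plane
    if det: return out
    from scipy.special import huber
    return np.concatenate(r)
v0=np.r_[.538,.066,-.192,np.zeros(18+6*NI),-60,177,60,-60,-177,57,-65,152,60,-65,-152,57,-60,170,60,-60,-170,57]
f=least_squares(res,v0,loss="soft_l1");v=f.x
M,he,ct,cs,pi,U=unpack(v)
if __name__=="__main__":
    print("M",M.round(4),"he",he.round(4),"ct",ct.round(4),"cs",cs.round(4))
    cov=np.linalg.inv(f.jac.T@f.jac)
    sd=np.sqrt(np.diag(cov))[-18:].reshape(-1,3)
    for k,u,s in zip(un,U,sd): print(k,u.round(1),s.round(1))
    for n,e in res(v,True).items(): print(n,e)
E
python3 ba.py
```

```text
Traceback (most recent call last):
  File "ba.py", line 43, in <module>
    f=least_squares(res,v0,loss="soft_l1");v=f.x
  File "ba.py", line 35, in res
    o=obs[n];q=P2(m2w(list(o),M),C[n]@sm(d),camera_info(n)["camera_matrix"]);r.append((q-np.array(list(o.values()))).ravel()/.7)
                                            ~~~~~~~~~~~^^^
ValueError: time passes only in moves, steps and waits
```

```bash
python3 - <<'E'
from h import *
import pickle
pickle.dump({n:camera_info(n) for n in("top","scene","wrist")},open("ci.pkl","wb"));s=get_state();print(s["t"],s["eef_pos"])
E
sed -i 's/^def proj/import pickle,os\nif os.path.exists("\.\/ci.pkl"):\n    _ci=pickle.load(open("\.\/ci.pkl","rb")); camera_info=lambda n:_ci[n]\ndef proj/' h.py
sed -i 's/^from fit import obs,top,sc/from fit import obs/' ba.py; timeout 300 python3 ba.py
```

```text
26.5 [0.4637105  0.01546201 0.10419825]
M [ 0.538   0.0672 -0.193 ] he [-0.0009  0.0014 -0.0046  0.0029  0.0024 -0.0028] ct [ 0.0002 -0.0001 -0.0033  0.0012 -0.0012  0.0011] cs [-0.0006 -0.     -0.0012  0.0047 -0.0028  0.0011]
LK [-59.4 176.9  63.2] [1.  1.6 2.2]
RK [ -61.2 -174.2   59.7] [0.7 0.6 0.8]
LD [-63.8 154.8  59.9] [0.8 1.1 1.9]
RD [ -66.3 -151.2   58.2] [0.6 0.5 0.8]
LSH [-58.7 172.6  61.9] [1.  1.7 2.5]
RSH [ -59.  -170.7   55.7] [1.5 1.7 3.2]
w1 {'LS': [-3.1, -0.4], 'RS': [2.7, -0.1], 'LC': [0.3, -0.8], 'RC': [-0.8, 0.3], 'BLF': [2.2, -0.1], 'BRF': [-0.9, -0.2], 'LK': [-0.3, 0.8], 'LD': [0.1, 0.0], 'RK': [-0.0, -0.0], 'RD': [0.2, 0.2], 'LSH': [0.4, 0.9], 'RSH': [-0.3, 0.2]}
w2 {'LC': [-0.3, 0.2], 'RC': [0.3, -0.0]}
w5 {'LS': [-0.2, -1.6], 'LC': [0.1, 1.6], 'BLF': [1.9, 1.7], 'LK': [-0.3, -0.1], 'LD': [-0.1, 0.0], 'LSH': [0.1, -0.5]}
w6 {'RS': [1.0, 0.1], 'BRF': [-2.7, -3.2], 'RK': [-0.0, 0.0], 'RD': [-0.2, 0.1]}
w8 {'BLF': [2.7, 0.2], 'LK': [-0.2, -0.2], 'LD': [0.1, 0.1], 'LSH': [-0.2, -0.0]}
w9 {'BLF': [-0.1, 0.5], 'LK': [0.6, -0.2], 'LD': [-0.1, -0.1]}
w15 {'BRF': [-0.3, -0.2], 'RSH': [0.0, 0.2]}
w18 {'BRF': [-0.2, 1.1], 'RD': [-0.1, -0.3], 'RSH': [0.1, -0.3]}
```

```bash
cat > ptr.py <<'E'
from ba import *
i=list(W).index("w18");T=wT("w18",he,pi[i])
piv=np.array([60,0,66.]);ax=np.array([-60,65,66.])-piv;ax/=np.linalg.norm(ax)
for th in(.08,.09,.1,.11,.12):
    Q=min([Ro.from_rotvec(s*th*ax).apply(np.array([(-65,-130,77),(-65,-137,77),(-65,-144.5,77.])-piv)+piv for s in(1,-1)],key=lambda Q:Q[2,2])
    q=P2(m2w(Q,M),T,K);print(th,Q[2].round(1),np.c_[(639-q[:,0]-400)*8,(399-q[:,1]-150)*8].round().tolist())
# scene, left
Ts=C["scene"]@sm(cs);Ks=camera_info("scene")["camera_matrix"]
axl=np.array([-60,-65,66.])-piv;axl/=np.linalg.norm(axl)
for th in(0,.06,.07,.08,.09):
    Q=min([Ro.from_rotvec(s*th*axl).apply(np.array([(-65,130,77),(-65,137,77),(-65,144.5,77.])-piv)+piv for s in(1,-1)],key=lambda Q:Q[2,2])
    q=P2(m2w(Q,M),Ts,Ks);print("L",th,Q[2].round(1),((q-[253,232])*24).round().tolist())
print("dot L",((P2(m2w([U[2],(-65,152.5,61),(-66,152.5,61),(-65,152.5,59)],M),Ts,Ks)-[253,232])*24).round().tolist())
E
sed -i 's/,77.\])/,77.)])/g' ptr.py; python3 ptr.py
```

```text
0.08 [ -65.1 -144.7   62.1] [[192.0, 157.0], [281.0, 160.0], [376.0, 164.0]]
0.09 [ -65.1 -144.7   60.2] [[184.0, 165.0], [272.0, 168.0], [366.0, 172.0]]
0.1 [ -65.1 -144.6   58.3] [[176.0, 172.0], [263.0, 176.0], [356.0, 180.0]]
0.11 [ -65.  -144.6   56.4] [[168.0, 179.0], [254.0, 183.0], [346.0, 187.0]]
0.12 [ -65.  -144.5   54.6] [[160.0, 186.0], [245.0, 190.0], [336.0, 194.0]]
L 0 [-65.  144.5  77. ] [[489.0, 111.0], [427.0, 147.0], [359.0, 186.0]]
L 0.06 [-65.2 144.8  65.8] [[492.0, 206.0], [430.0, 246.0], [364.0, 289.0]]
L 0.07 [-65.1 144.8  63.9] [[493.0, 222.0], [431.0, 262.0], [365.0, 306.0]]
L 0.08 [-65.1 144.7  62.1] [[493.0, 237.0], [432.0, 278.0], [366.0, 322.0]]
L 0.09 [-65.1 144.7  60.2] [[494.0, 252.0], [433.0, 293.0], [367.0, 338.0]]
dot L [[266.0, 388.0], [295.0, 372.0], [303.0, 378.0], [296.0, 390.0]]
```

Run:
```python
import cv2,numpy as np
a=cv2.imread('pics/sc13f.png').astype(float);b=cv2.imread('pics/sc14f.png').astype(float);c=cv2.imread('pics/sc10f.png').astype(float)
s=(slice(232,257),slice(253,278))
f=lambda x:cv2.resize(np.clip(x[s],0,255).astype(np.uint8),None,fx=15,fy=15,interpolation=cv2.INTER_CUBIC)
cv2.imwrite('pics/dL.png',np.vstack([np.hstack([f(b*2),f(a*2)]),np.hstack([f(128+(a-b)*3),f(128+(a-c)*3)])])[:600+150,:])
im=cv2.imread('pics/dL.png');cv2.imwrite('pics/dL.png',cv2.resize(im,None,fx=.8,fy=.8))
```

```text
(no output)
```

View pics/dL.png

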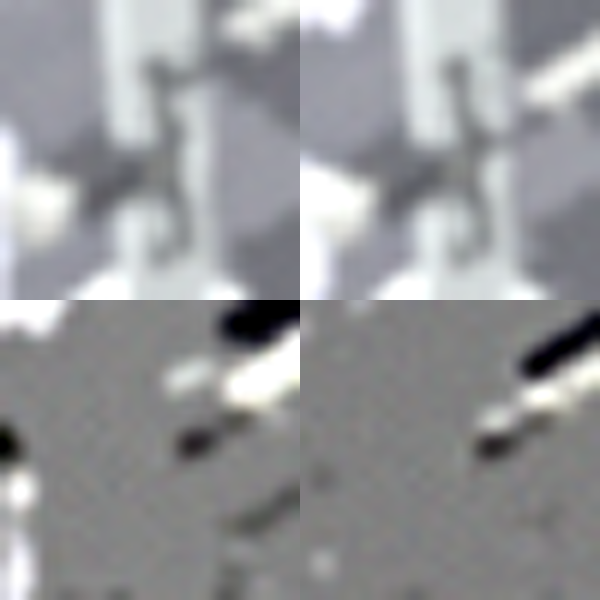

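Request:
move_arm([
  {"delta_pos": [0, 0, 0.3], "delta_rot": [0, 0, 0], "hand": 0},
  {"delta_pos": [0, 0, 0.3], "delta_rot": [0, 0, 0], "hand": 0},
  {"delta_pos": [0, 0, 0.3], "delta_rot": [0, 0, 0], "hand": 0},
  {"delta_pos": [0, 0, 0.4], "delta_rot": [0, 0, 0], "hand": 0},
  {"delta_pos": [0, 0, 0.6], "delta_rot": [0, 0, 0], "hand": 0},
  {"delta_pos": [0, 0, 1], "delta_rot": [0, 0, 0], "hand": 0},
  {"delta_pos": [0, 0, 1], "delta_rot": [0, 0, 0], "hand": 0},
  {"delta_pos": [0, 0, 0.5], "delta_rot": [0, 0, 0], "hand": 0},
  {"delta_pos": [0, 0, 0], "delta_rot": [0, 0, 0], "hand": 0},
  {"delta_pos": [0, 0, 0], "delta_rot": [0, 0, 0], "hand": 0},
])

```text
t: 27.5
eef_pos: [0.4656, 0.0167, 0.1484]
ee_rot: [3.141, 0.0, 2.959]
force: [0.2, 0.4, -0.6]
width: 0.0004
```

```bash
python3 snap.py w20
python3 - <<'E'
from h import *
im=np.mean([grab_frame('scene') for _ in range(3)],0).astype(np.uint8);cv2.imwrite('pics/sc20f.png',im)
a=im.astype(float);b=cv2.imread('pics/sc19f.png').astype(float);r=cv2.imread('pics/sc15f.png').astype(float)
s=(slice(174,204),slice(338,368));f=lambda x:cv2.resize(np.clip(x[s],0,255).astype(np.uint8),None,fx=13,fy=13,interpolation=cv2.INTER_CUBIC)
cv2.imwrite('pics/dR.png',cv2.resize(np.hstack([f(a*1.4),f(b*1.4)]),None,fx=1,fy=1))
cv2.imwrite('pics/dR2.png',np.hstack([f(128+(b-a)*3),f(128+(a-r)*3)]))
E
python3 cenR.py pics/sc20f.png pics/sc15f.png
```

```text
27.5 [0.4655813  0.01671989 0.14836554] [3.14076259e+00 8.72293757e-05 2.95931099e+00] 0.0003597114222319492 [ 0.19941348  0.39964702 -0.64469858] [ 4.59693393e-01  1.07893017e-01 -5.74521120e-01 -7.89711740e-04
 -8.87815458e-01 -2.21227313e+00]
pics/sc20f.png [np.float64(193.09), np.float64(192.59), np.float64(191.77), np.float64(191.06), np.float64(189.85), np.float64(189.25), np.float64(188.9), np.float64(188.83)]
pics/sc15f.png [np.float64(192.72), np.float64(192.97), np.float64(192.37), np.float64(190.98), np.float64(189.45), np.float64(188.99), np.float64(188.88), np.float64(188.82)]
```

View pics/dR.png

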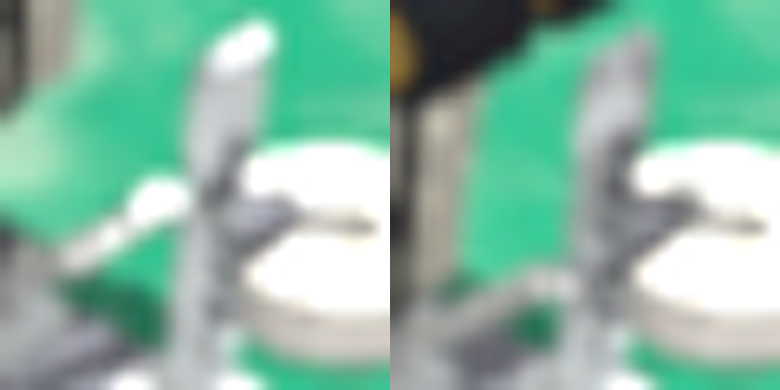

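View pics/dR2.png

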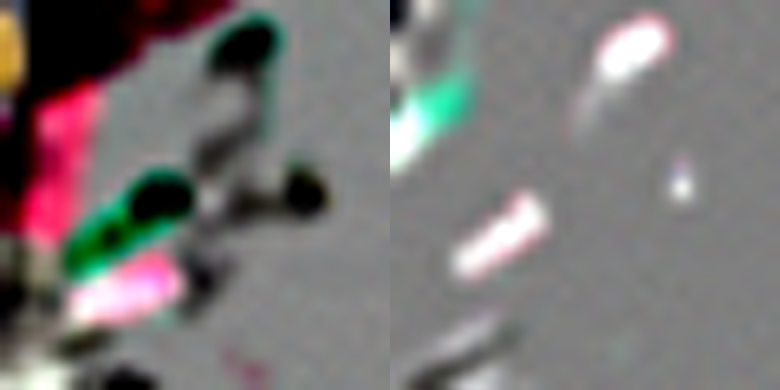

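```bash
cat > ov.py <<'E'
from ba import *
Ts=C["scene"]@sm(cs);Ks=camera_info("scene")["camera_matrix"]
pp=lambda L:((P2(m2w(np.array(L,float),M),Ts,Ks)-[338,174])*13).round().astype(int)
print("rest ptr",pp([(-65,-130,77),(-65,-137,77),(-65,-144.5,77)]).tolist(), "scale top c",pp([(-60,-144.5,104)]).tolist())
for z in (61,58,55,52): print(z,"front y153,160,166",pp([(-65,-153.5,z),(-65,-160,z),(-65,-166,z)]).tolist(),"rear",pp([(-56,-153.5,z),(-56,-160,z),(-56,-166,z)]).tolist())
a=cv2.imread('pics/sc20f.png');f=cv2.resize(cv2.convertScaleAbs(a[184:200,350:366],alpha=1.6),None,fx=37,fy=37,interpolation=cv2.INTER_CUBIC);cv2.imwrite('pics/tabR.png',f)
E
python3 ov.py
```

```text
rest ptr [[194, 210], [217, 197], [242, 182]] scale top c [[234, 53]]
61 front y153,160,166 [[263, 234], [284, 222], [303, 211]] rear [[228, 217], [248, 205], [267, 193]]
58 front y153,160,166 [[262, 247], [282, 235], [301, 224]] rear [[226, 229], [247, 217], [266, 206]]
55 front y153,160,166 [[261, 260], [281, 248], [300, 236]] rear [[225, 242], [245, 230], [264, 219]]
52 front y153,160,166 [[259, 273], [280, 260], [298, 249]] rear [[224, 255], [244, 243], [263, 231]]
```

View pics/tabR.png

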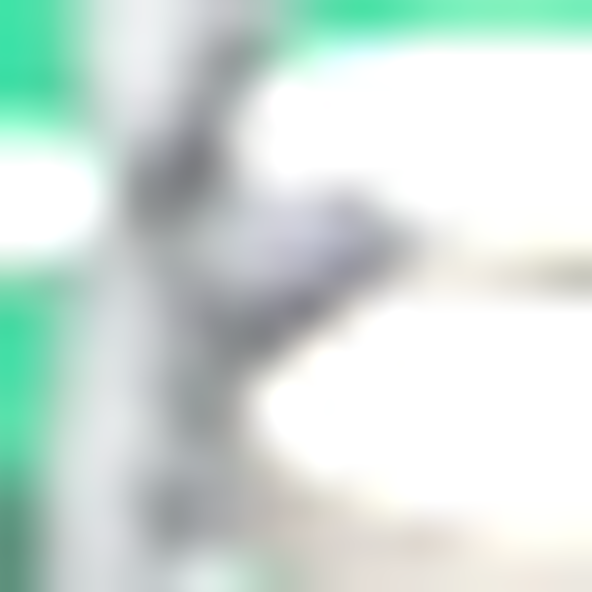

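Request:
move_arm([
  {"delta_pos": [0, 0, 1.5], "delta_rot": [0, 0, 0], "hand": 0},
  {"delta_pos": [0, 0, 1.5], "delta_rot": [0, 0, 0], "hand": 0},
  {"delta_pos": [0, -2, 1.5], "delta_rot": [0, 0, 0], "hand": 0},
  {"delta_pos": [0, -3, 1.5], "delta_rot": [0, 0, 0], "hand": 0},
  {"delta_pos": [0, -3, 1], "delta_rot": [0, 0, 0], "hand": 0},
  {"delta_pos": [0, -3, 0], "delta_rot": [0, 0, 0], "hand": 0},
  {"delta_pos": [0, -3, 0], "delta_rot": [0, 0, 0], "hand": 0},
  {"delta_pos": [0, -2, 0], "delta_rot": [0, 0, 0], "hand": 0},
  {"delta_pos": [0, 0, 0], "delta_rot": [0, 0, 0], "hand": 0},
  {"delta_pos": [0, 0, 0], "delta_rot": [0, 0, 0], "hand": 0},
])

```text
t: 28.7
eef_pos: [0.4654, -0.1436, 0.2179]
ee_rot: [3.141, -0.001, 2.958]
force: [-0.0, -0.3, -0.2]
width: 0.0005
```

```bash
python3 - <<'E'
from h import *
s=get_state();print(s["t"],s["eef_pos"],s["force"])
im=np.mean([grab_frame('scene') for _ in range(3)],0).astype(np.uint8);cv2.imwrite('pics/sc21f.png',im)
cv2.imwrite('pics/top21.png',grab_frame("top"))
cv2.imwrite('pics/sc21.png',cv2.resize(im[165:275,215:375],None,fx=5,fy=5,interpolation=cv2.INTER_CUBIC))
E
python3 cenR.py pics/sc21f.png pics/scene0.png
python3 - <<'E'
import cv2,numpy as np
a=cv2.imread('pics/sc21f.png').astype(float);b=cv2.imread('pics/scene0.png').astype(float)
d=cv2.resize(np.clip(128+(a-b)*2,0,255).astype(np.uint8)[165:275,215:375],None,fx=5,fy=5);cv2.imwrite('pics/d21.png',d)
E
```

```text
28.7 [ 0.46536486 -0.1436317   0.21788497] [-0.02254755 -0.25767693 -0.17774019]
pics/sc21f.png [np.float64(192.78), np.float64(192.45), np.float64(191.84), np.float64(190.84), np.float64(190.08), np.float64(189.41), np.float64(188.99), np.float64(192.78)]
pics/scene0.png [np.float64(192.31), np.float64(191.8), np.float64(191.27), np.float64(190.72), np.float64(189.95), np.float64(189.3), np.float64(188.91), np.float64(188.82)]
```

View pics/d21.png

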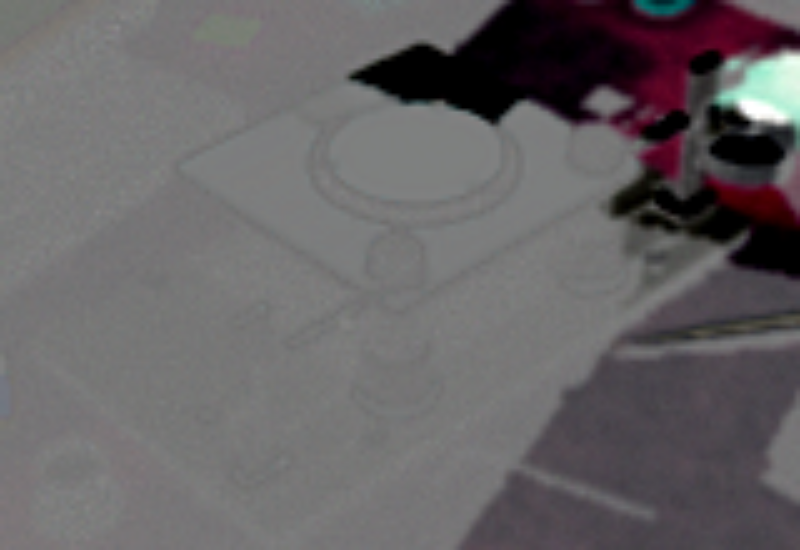

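View pics/sc21.png

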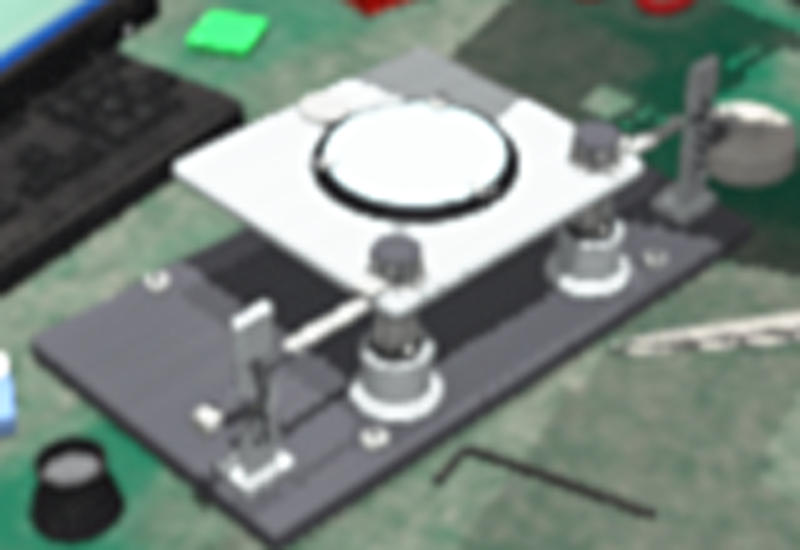

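```bash
python3 -c "
from station import *
print(job_done())"
```

```text
the job is handed in; nothing more can be done
None
```

I pressed the left cap, then the right cap, with the closed fingertips. I held each for over a second, let each corner spring back, and handed the job in at about 29 s of the 51 s allowed. I can't be certain either pointer stopped within its tab. My best readings say both did, but the checks did not fully agree.

| Corner | Lowest pointer height | Tab middle, ±4.5 mm |
|---|---|---|
| Left | 61–62.5 mm | about 60–62 mm |
| Right | 56–57 mm | about 57–59 mm |

- **Left:** a rough direct reading in the scene picture put the pointer up to 4 mm above the tab's middle. That is still within the tab, but close to its top edge.
- **Right:** this is the less certain one. The wrist view put the pointer about 2 mm above the tab's middle. A blurry reading of the tab's lower edge put the pointer close to the tab's bottom edge, or slightly below it. If that reading is right, the press went too low.
- **Overall accuracy:** the heights are good to about 2 mm, because the views of the tabs were steep and blurred.

At the end both corners were back up: the final scene picture shows no shift from the first one in the plate, caps or left pointer. The right pointer's arm was within about 0.5 px, with shadow across it. The loupe and hex key had not moved in that picture. I saw no shift in the tweezers or ring gauge, but shadow lay across both. I did not check the eraser or gauge block separately.

The hand ended well clear, with a force reading near zero. The highest force reading I saw while pressing was about 12 N.

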